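# Crank the mug display tray up to its height marker

### The arm

A 6-joint arm with a two-finger parallel gripper is mounted at the origin on the work surface. World frame = base frame: x ahead of the robot, y to its left, z up, the work surface at z = 0. Lengths are in m, angles in degrees, forces in N, time in s.
With the tool pointing down it reaches from about 0.375 to 0.9 m from the base axis. Payload 3.1 kg.
Tool frame: the origin (TCP) lies on the centre line of the jaws, within the pads' length; the fingertips stand 11 mm ahead of it and the grasp point (between the pads) lies 8 mm behind it; z points along the fingers, y is the line along which they close (so a half turn about z gives the same grasp; the last joint's range is limited). The gripper opens to 87 mm and grips with 3 to 60 N. Pads are 19 mm wide; open, the fingers measure 117 mm over their backs; the gripper's body (75 mm by 190 mm) begins 51 mm behind the grasp point.
Start: joints at [63.111, 30.224, 82.088, -0, 67.689, -10.227], TCP at [0.179, 0.599, 0.199] pointing down, gripper open.
Joint ranges: [-176.69, 176.69], [-43.24, 126.21], [12.49, 139.97], [-82, 262], [0, 151.66], [-163.58, 163.58]. Speed limits (degrees/s): [159.86, 159.86, 180, 180, 180, 180].

### API

Orientations are given as a 3x3 rotation matrix whose columns are the frame's x, y, z axes.
In Python, from rig import * gives the robot as it stands.
- The arm moves only by the shell command python3 -m inch 'ROWS'. ROWS is JSON, a list of rows, each an object of numbers: "gripper": the opening in per cent of the stroke, from 0 (shut) to 100 (fully open); "dx", "dy", "dz": the shift along the tool's x, y, z in mm; "turn": the turn about the tool's z in rad. A call has 1 to 12 rows; each row is the pose to reach, as a shift and turn from the pose commanded when the call began, along the tool's axes at that moment; what a row does not reach only later rows make up. A row lasts 1/10 s, in which the tool goes at most 50 mm and 8.59 degrees, less where a joint would pass 70% of its speed; a pose out of reach is approached as far as the arm can. A call with a gripper value outside its range is refused whole. The fingers move at their own pace and stop on an object; the grip force is fixed at half the most. Time passes only in rows, so rows that repeat a pose let the fingers close. It gives the time, the measured TCP pose, the force and the opening at its end, in the units of the state.
- read_state(): the state, without advancing time (a new reading comes with each control period).
- capture(name): name is "scene" or "top" or "wrist"; returns the picture (384x512x3 uint8, red, green, blue); there is no depth.
- get_calibration(name): a dict with "camera_matrix" (3x3 intrinsics, pixels), "world_to_cam" (4x4, takes a point from world to camera coordinates); the wrist camera has in their place "T_tool_cam" (4x4, takes a point from camera to tool coordinates, whose origin is the TCP and whose axes are the flange's). Camera axes: x right, y down, z forward; pixel columns grow to the right and rows downward; lengths in m; the calibration is good to about 2 mm. The wrist camera is an equidistant fisheye: a pixel r from the principal point sees the ray r / f radians off the axis. A picture is of the moment at which its call begins: read the wrist's pose just before it. get_calibration takes no time and is no camera call.
- hand_in(): hands the job in, once; it reports no verdict.
Trained networks look in the newest picture that a camera, given by its name, has taken for a name from the list of things; names that differ only in an ending like _2 or _b are one class to them, and where a whole thing is asked for, a point or a joint stands for the part that bears it (a point fixed in the world has none). Each returns a list of dicts, best first, with "score" (0 to 1); they miss things now and then, are a little off and sometimes report something else, mostly with a low value. They report only what shows in the picture. A call takes as long as a camera call. They do not tell look-alikes from the thing itself.
- recognise(camera, query): "extent" ([centre column, centre row, width, height] in pixels, round what is visible of it).
The state is a dict: "time_s": time; "joint_positions": joint angles; "qvel": joint speeds; "tau": joint torques, N m; "position": TCP position; "tcp_rot": TCP orientation; "force": force on the tool from outside, world axes, zero at the start; "moment": the same for the moment, N m; "opening": opening from 0.0 (shut) to 1.0 (fully open).
Only numpy, scipy, OpenCV 4.12 (cv2) and the standard library are available. Lean on these libraries where they do the work, as an engineer would, in place of code of your own. Each camera call takes 0.05 s, during which the arm holds its last target. There are 200 camera calls.

### The job

Bring the display tray with the sample mug up level with the height marker: first fold the crank handle out so that it stands straight out from the sloping gearbox, then wind the crank clockwise until the tray top is level with the marker's pointer, and finally fold the handle flat again and let go. Keep the sample mug standing on the tray, leave the marker where it is, and do not disturb the things around the stand.

Things in the scene. Friction and masses are not known exactly. Their poses are not given: they have to be found in the camera images.
- stand: Fixed crank-lift display stand on a dark base plate 270 x 370 x 12 mm; origin on the table, z up. In its frame: gearbox with crank at the right (x -10, y -100 mm); square 30 mm column 290 mm tall at (20, 100); tray at (107, 100), at the far side of the column. Turned about z by up to 0.35 rad.
- crank_centre (a point): Where the crank's axis leaves the sloping 130 x 140 mm face of the grey gearbox, 100 mm above the table. z: the crank's axis out of the face, 35 degrees from vertical, leaning to the right and somewhat to the robot; x: up the slope; y: level. Round it a hub, radius 13, stands 18 mm out with the crank arm, 9 mm wide, outer surface 28 mm from the face, reaching 58 mm from the axis.
- crank (a joint): Turn of the crank since the start (rad), positive clockwise as seen from outside, looking at the face (negative about z of crank_centre). Clockwise raises the tray 50 mm a turn (8 mm per rad). Stiff (0.14 Nm plus the load, about 4 N at the handle) and holds where it is left. Start 0; the arm then points anywhere up to 1.3 rad either side of straight up the slope.
- handle_hinge (a point): Pivot of the folding handle on the crank arm, 55 mm from the crank's axis and 42 mm out from the gearbox face; it goes round with the crank. The pivot's line is square to the arm and parallel to the face. Frame: x outwards along the arm, z as the crank's axis. Its two cheeks are 23 mm wide over all.
- handle_grip (a point): On the handle's centre line, 60 mm from its pivot; -x axis points to the free end. A black round sleeve, 18 mm diameter, spins freely, from 12 to 85 mm from the pivot. Folded: flat over the arm, parallel to the face, 42 mm out, pointing inwards from the pivot past the axis (this point 5 mm beyond it). Unfolded: standing straight out, parallel to the crank's axis.
- fold (a joint): Folding angle of the handle (rad): 0 folded flat over the arm, 1.57 standing straight out (end stop). The pivot is stiff (0.12 Nm, about 2 N at the grip point) and stays where it is left; fingers that pinch the handle can slip along it as it swings. Starts at 0 to 0.15.
- tray_edge (a point): Middle of the tray's left (+y of the stand) edge, at the height of its top surface. The tray is an aluminium plate 115 x 120 x 8 mm on a carriage that rides up and down the stand's column; its top starts 98 mm above the table.
- marker_tip (a point): Tip of the 4 mm thick steel pointer of the height marker, a black 26 mm clip on a thin 12 mm square post beside the tray's left edge; the point is at mid thickness of the pointer. It starts 45 to 75 mm above the tray's top and must be left there. The tray is to end with its top at this height.
- sample_mug_centre (a point): Centre (half-way up) of the white sample mug, 80 mm in diameter, 95 mm tall, standing loose on the tray.
- mug_by_crank: White mug, 80 mm in diameter, 95 mm tall, standing on the table at the right front of the gearbox; origin at the centre of its underside. Bystander.
- tape_roll: Cardboard ring 100 mm across, 48 mm tall, lying on the table in front of the stand's left half; origin at the centre of its underside. Bystander.
- gift_box: Cardboard box 90 x 120 x 55 mm on the table to the right of the gearbox; origin at the centre of its underside. Bystander.
- water_bottle: Bottle 66 mm in diameter, 200 mm tall, on the left of the table; origin at the centre of its underside. Bystander.
- stapler: Black and grey stapler 140 x 36 x 45 mm on the right of the table; origin at the centre of its underside. Bystander.
Mind the look-alikes: they are no part of the job. What is shaped like the part that bears sample_mug_centre but pink or purple is not meant.

How it is judged:
By the outcome, as a careful person would: the job done as asked, in the order asked, and still so for the second after the job is handed in, with the robot touching nothing.
It also fails if it takes over 72 s, if anything falls off the work surface, if the arm or the gripper's body presses on something with over 40 N, if the wrist force passes 120 N, or if a joint passes its speed limit or range.

## Working session

There is one attempt and no reset: what is moved stays moved. The work goes in short steps, Python scripts to look and compute and a shell command to move; the robot and the scene stay as the last step left them, time stands still between calls to the robot, and variables do not carry over. Pictures are saved under pics/ and viewed, on a budget of 10 in all, crops included, one or two more only if the job needs it, and the job is handed in when it is done.

```bash
ls; mkdir -p pics
python3 - <<'E'
from rig import *
import cv2,numpy as np
ims=[]
for n in ["scene","top"]:
    im=capture(n); cv2.imwrite(f"pics/{n}0.png",cv2.resize(im[:,:,::-1],(800,600),interpolation=cv2.INTER_CUBIC))
    c=get_calibration(n); print(n,np.round(c["camera_matrix"],1).tolist(),np.round(c["world_to_cam"],4).tolist())
    for q in ["stand","crank_centre","handle_hinge","handle_grip","tray_edge","marker_tip","sample_mug_centre","mug_by_crank","tape_roll","gift_box","water_bottle","stapler"]:
        r=recognise(n,q); print(q,[(np.round(d["extent"],1).tolist(),round(d["score"],2)) for d in r[:3]])
print(get_calibration("wrist")); s=read_state(); print(s)
E
```

```text
pics
scene [[451.5, 0.0, 261.0], [0.0, 451.5, 196.3], [0.0, 0.0, 1.0]] [[-0.5579, 0.8299, 0.0008, 0.3001], [0.5085, 0.3425, -0.79, -0.2003], [-0.6559, -0.4403, -0.6131, 1.8174], [0.0, 0.0, 0.0, 1.0]]
stand [([243.8, 226.8, 144.8, 129.7], 0.61)]
crank_centre [([228.6, 192.8, 56.0, 42.5], 0.69)]
handle_hinge [([227.8, 177.7, 33.7, 14.8], 0.8)]
handle_grip []
tray_edge [([245.5, 244.1, 53.3, 36.4], 0.94)]
marker_tip [([276.6, 236.8, 14.9, 12.0], 0.49), ([227.7, 192.7, 51.8, 41.3], 0.16)]
sample_mug_centre [([251.4, 226.7, 29.5, 47.0], 0.83), ([343.9, 251.1, 33.8, 42.0], 0.78), ([362.6, 214.7, 35.5, 36.8], 0.57)]
mug_by_crank [([211.1, 175.2, 20.6, 32.9], 0.76)]
tape_roll [([310.9, 214.4, 31.1, 35.9], 0.76), ([156.4, 168.4, 10.4, 34.1], 0.32)]
gift_box []
water_bottle [([423.2, 256.4, 34.1, 64.9], 0.71)]
stapler [([155.2, 167.9, 10.5, 27.2], 0.64)]
top [[358.6, 0.0, 256.5], [0.0, 358.6, 195.7], [0.0, 0.0, 1.0]] [[-0.0017, -0.9999, -0.0128, 0.0336], [-0.9906, 0.0034, -0.1364, 0.5838], [0.1364, 0.0125, -0.9906, 1.2124], [0.0, 0.0, 0.0, 1.0]]
stand [([264.9, 182.8, 109.4, 84.3], 0.82)]
cran
[... 1309 characters left out ...]
01,  8.20880931e+01,  2.23563661e-04,
        6.76891006e+01, -1.02273682e+01]), 'qvel': array([ 0.08702106, -0.10568521, -0.09541686,  0.02016702,  0.04363794,
        0.03052999]), 'tau': array([-1.82559816e-03, -4.40034199e+01, -1.76974440e+01,  6.33474695e-02,
        5.05288958e-02,  2.26847384e-06]), 'position': array([0.17914464, 0.59874862, 0.19894907]), 'tcp_rot': array([[-9.58021113e-01,  2.86697658e-01, -6.62663521e-06],
       [ 2.86697658e-01,  9.58021113e-01, -5.08676341e-06],
       [ 4.89009328e-06, -6.77306754e-06, -1.00000000e+00]]), 'force': array([0.12282627, 0.14248869, 0.138349  ]), 'moment': array([ 0.00832736,  0.02682559, -0.04022358]), 'opening': 0.9985346883948278}
```

Run:
```python
import cv2
a=cv2.imread("pics/top0.png"); b=cv2.imread("pics/scene0.png")
a=cv2.resize(a[200:450,280:640],(800,556),interpolation=cv2.INTER_CUBIC); cv2.imwrite("pics/top0c.png",a)
```

```text
(no output)
```

View pics/scene0.png

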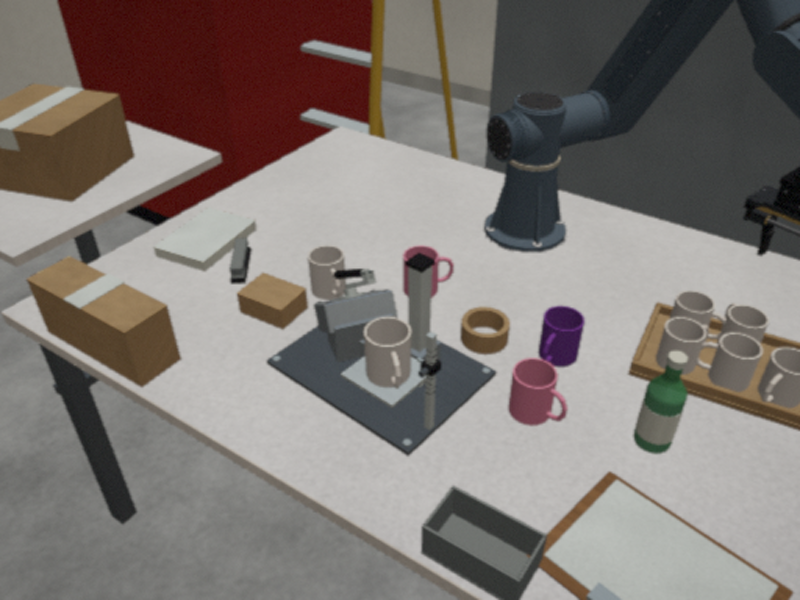

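View pics/top0c.png

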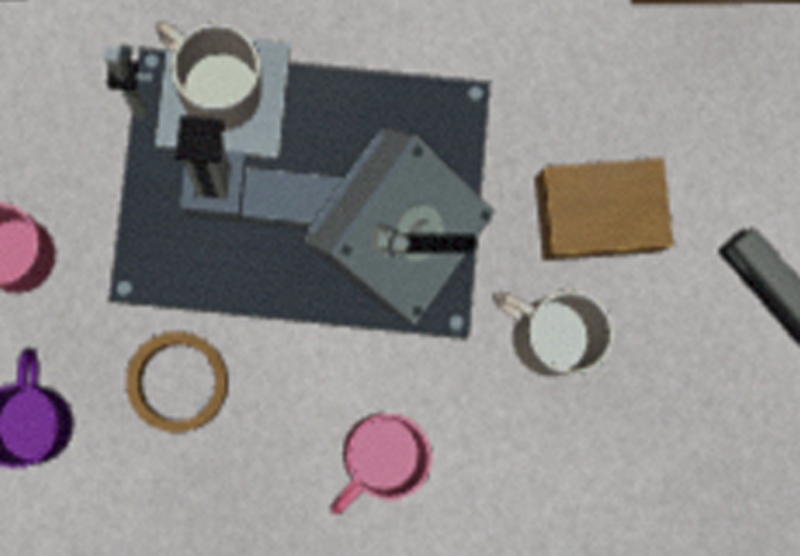

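```bash
cat > h.py <<'E'
import numpy as np,cv2
from rig import *
from scipy.optimize import least_squares
from scipy.spatial.transform import Rotation as R
def proj(n,P):
    c=get_calibration(n);P=np.atleast_2d(P);W=c["world_to_cam"];p=P@W[:3,:3].T+W[:3,3]
    q=p@c["camera_matrix"].T;return q[:,:2]/q[:,2:]
def projw(P,pos,rot):
    c=get_calibration("wrist");T=c["T_tool_cam"];K=c["camera_matrix"];P=np.atleast_2d(P)
    t=(P-pos)@rot; p=(t-T[:3,3])@T[:3,:3]
    rr=np.hypot(p[:,0],p[:,1]);th=np.arctan2(rr,p[:,2]);k=np.where(rr>1e-9,th/np.maximum(rr,1e-9),0)
    return np.c_[K[0,0]*p[:,0]*k+K[0,2],K[1,1]*p[:,1]*k+K[1,2]]
def stand_pts(x,y,yaw,S):
    c,s=np.cos(yaw),np.sin(yaw);S=np.atleast_2d(S);return np.c_[x+c*S[:,0]-s*S[:,1],y+s*S[:,0]+c*S[:,1],S[:,2]]
def crank_frame(x,y,yaw,az):
    """az: world azimuth of horizontal lean of axis. returns centre, R cols x upslope,y level,z axis"""
    C=stand_pts(x,y,yaw,[[-.010,-.100,.100]])[0];t=np.radians(35)
    z=np.array([np.sin(t)*np.cos(az),np.sin(t)*np.sin(az),np.cos(t)])
    X=np.array([-np.cos(t)*np.cos(az),-np.cos(t)*np.sin(az),np.sin(t)]);return C,np.c_[X,np.cross(z,X),z]
def pt(C,F,phi,r,h):  # phi: turn clockwise from up slope
    return C+F@np.array([r*np.cos(phi),-r*np.sin(phi),h])
E
python3 - <<'E'
from h import *
crop=lambda L:(280/1.5625+np.array(L)[:,0]/2.2222/1.5625, 200/1.5625+np.array(L)[:,1]/2.2222/1.5625)
uv=np.c_[crop([(140,47),(490,80),(468,338),(110,300)])]
px=np.array([uv[:,0] if 0 else uv[:4,0]]) if 0 else None
u,v=crop([(140,47),(490,80),(468,338),(110,300)]);B=np.c_[u,v]
u,v=crop([(308,240),(410,138),(490,213),(415,322)]);G=np.c_[u,v]
u,v=crop([(395,241),(476,242)]);H=np.c_[u,v]
cor=np.array([[.135,.185,.012],[.135,-.185,.012],[-.135,-.185,.012],[-.135,.185,.012]])
def f(p):
    x,y,yaw,az,phi=p
    e=[proj("top",stand_pts(x,y,yaw,cor))-B]
    C,F=crank_frame(x,y,yaw,az)
    gc=np.array([C+F@[sx*.065,sy*.07,0] for sx,sy in[(1,1),(1,-1),(-1,-1),(-1,1)]])
    # candidates order: (308,240)=up slope, viewer-left...
    e.append(proj("top",gc[[1,0,3,2]] if ORD else gc)-G)
    e.append(proj("top",[pt(C,F,phi,.055,.042),pt(C,F,phi,-.030,.042)])-H)
    return np.concatenate(e).ravel()
for ORD in(0,1):
    r=min((least_squares(f,[.6,0,0,a,ph]) for a in(-2.5,-2,-1.5) for ph in(-1,0,1)),key=lambda r:r.cost)
    print(ORD,r.cost,r.x.round(3)); print(r.fun.reshape(-1,2).round(1).tolist())
    C,F=crank_frame(*r.x[:4]);print(C,F.round(3).tolist())
E
```

```text
0 138.6540039938893 [ 0.616 -0.006 -0.14  -2.233 -0.708]
[[2.5, 3.4], [2.7, 7.2], [0.4, 7.2], [-0.3, 3.8], [4.1, -1.1], [0.9, -5.4], [0.5, -3.5], [-2.5, -2.7], [-3.3, -2.5], [-4.4, -4.7]]
[ 0.59173926 -0.10397407  0.1       ] [[0.503, -0.789, -0.353], [0.646, 0.615, -0.452], [0.574, 0.0, 0.819]]Traceback (most recent call last):
  File "<stdin>", line 19, in <module>
  File "<stdin>", line 19, in <genexpr>
    return func(*args, **kwargs)
    result = trf(vector_fun.fun, vector_fun.jac, x0, f0, J0, lb, ub, ftol, xtol,
                 gtol, max_nfev, x_scale, loss_function, tr_solver,
                 tr_options.copy(), verbose, callback=callback_wrapped)
    return trf_no_bounds(
        fun, jac, x0, f0, J0, ftol, xtol, gtol, max_nfev, x_scale,
        loss_function, tr_solver, tr_options, verbose, callback=callback)
    J = jac(x)
    self._update_jac()
    ~~~~~~~~~~~~~~~~^^
    self.J = self.jac_wrapped(xp_copy(self.x), f0=self.f)
             ~~~~~~~~~~~~~~~~^^^^^^^^^^^^^^^^^^^^^^^^^^^^
    J, dct = approx_derivative(
             ~~~~~~~~~~~~~~~~~^
        self.fun,
        ^^
[... 283 characters left out ...]
                        ^^^^^^^^^^^^^^^^^^^^^^
                             mf)
                             ^^^
    df = [f_eval - f0 for f_eval in f_evals]
                                    ^^^^^^^
    f = np.atleast_1d(self.fun(x, *self.args, **self.kwargs))
                      ~~~~~~~~^^^^^^^^^^^^^^^^^^^^^^^^^^^^^^
    return np.atleast_1d(self.fun(x))
                         ~~~~~~~~^^^
    return self.f(x, *self.args, **self.kwargs)
           ~~~~~~^^^^^^^^^^^^^^^^^^^^^^^^^^^^^^
  File "<stdin>", line 16, in f
  File "h.py", line 6, in proj
    c=get_calibration(n);P=np.atleast_2d(P);W=c["world_to_cam"];p=P@W[:3,:3].T+W[:3,3]
ValueError: time passes only in moves, steps and waits
```

```bash
sed -i 's/^from scipy.spatial/_c={n:get_calibration(n) for n in ("scene","top","wrist")}\nget_calibration=_c.get\nfrom scipy.spatial/' h.py
python3 -m inch '[{"dz":-50},{"dz":-100,"dx":-20,"dy":-20},{"dz":-150,"dx":-50,"dy":-50},{"dx":-580,"dy":-578,"dz":-150,"turn":1.28},{"dx":-580,"dy":-578,"dz":-150,"turn":1.28},{"dx":-580,"dy":-578,"dz":-150,"turn":1.28},{"dx":-580,"dy":-578,"dz":-150,"turn":1.28},{"dx":-580,"dy":-578,"dz":-150,"turn":1.28},{"dx":-580,"dy":-578,"dz":-150,"turn":1.28},{"dx":-580,"dy":-578,"dz":-150,"turn":1.28},{"dx":-580,"dy":-578,"dz":-150,"turn":1.28},{"dx":-580,"dy":-578,"dz":-150,"turn":1.28}]'
```

```text
invalid input
```

```bash
python3 -m inch --help | head -20; python3 -m inch '[{"dx":0,"dy":0,"dz":-50,"turn":0,"gripper":100},{"dx":-20,"dy":-20,"dz":-100,"turn":0.1,"gripper":100}]'
```

```text
time_s: 1.5
position: [0.1899, 0.5783, 0.2926]
tcp_rot: [[-0.925, 0.381, -0.001], [0.381, 0.925, -0.0], [0.001, -0.001, -1.0]]
force: [0.6, 0.5, 1.1]
opening: 1.003invalid input: not JSON, or not a number
```

```bash
python3 -m inch '[{"dx":-40,"dy":-30,"dz":-30,"turn":0.1,"gripper":100},{"dx":-80,"dy":-64,"dz":-50,"turn":0.25,"gripper":100},{"dx":-120,"dy":-96,"dz":-50,"turn":0.4,"gripper":100},{"dx":-160,"dy":-128,"dz":-50,"turn":0.55,"gripper":100},{"dx":-200,"dy":-160,"dz":-50,"turn":0.65,"gripper":100},{"dx":-240,"dy":-192,"dz":-50,"turn":0.75,"gripper":100},{"dx":-280,"dy":-224,"dz":-50,"turn":0.85,"gripper":100},{"dx":-320,"dy":-256,"dz":-50,"turn":0.95,"gripper":100},{"dx":-360,"dy":-288,"dz":-50,"turn":1.05,"gripper":100},{"dx":-400,"dy":-320,"dz":-50,"turn":1.15,"gripper":100},{"dx":-440,"dy":-352,"dz":-50,"turn":1.18,"gripper":100},{"dx":-480,"dy":-384,"dz":-50,"turn":1.18,"gripper":100}]'
```

```text
time_s: 2.7
position: [0.4765, 0.0598, 0.3428]
tcp_rot: [[0.001, 1.0, 0.001], [1.0, -0.001, 0.0], [0.0, 0.001, -1.0]]
force: [0.6, 1.3, 0.7]
opening: 1.005
```

```bash
python3 -m inch '[{"dx":-45,"dy":20,"dz":0,"turn":0,"gripper":100},{"dx":-90,"dy":40,"dz":0,"turn":0,"gripper":100},{"dx":-130,"dy":60,"dz":0,"turn":0,"gripper":100},{"dx":-160,"dy":78,"dz":0,"turn":0,"gripper":100},{"dx":-160,"dy":78,"dz":0,"turn":0,"gripper":100}]'
python3 - <<'E'
from h import *
s=read_state();im=capture("wrist");cv2.imwrite("pics/w1raw.png",im[:,:,::-1]);np.savez("w1.npz",p=s["position"],r=s["tcp_rot"])
print(s["position"],s["joint_positions"].round(1))
cv2.imwrite("pics/w1.png",cv2.resize(im[:,:,::-1],(800,600),interpolation=cv2.INTER_CUBIC))
im=capture("scene");cv2.imwrite("pics/s1raw.png",im[:,:,::-1])
for q in ["handle_hinge","handle_grip","tray_edge","marker_tip","crank_centre"]:
    print(q,[(np.round(d["extent"],1).tolist(),round(d["score"],2)) for d in recognise("wrist",q)[:2]])
E
```

```text
time_s: 3.2
position: [0.556, -0.1028, 0.3419]
tcp_rot: [[0.005, 1.0, 0.001], [1.0, -0.005, -0.002], [-0.002, 0.001, -1.0]]
force: [-1.1, -0.2, -0.4]
opening: 0.996
[ 0.55602205 -0.10284584  0.3418656 ] [-21.8  17.8  79.5  -0.1  82.6 -21.5]
handle_hinge [([264.6, 175.9, 23.6, 73.6], 0.63), ([187.2, 31.7, 61.3, 58.1], 0.46)]
handle_grip [([262.1, 184.2, 14.9, 52.3], 0.73)]
tray_edge [([342.8, 50.9, 116.8, 85.7], 0.82)]
marker_tip []
crank_centre [([282.1, 155.3, 122.1, 116.0], 0.82)]
```

View pics/w1.png

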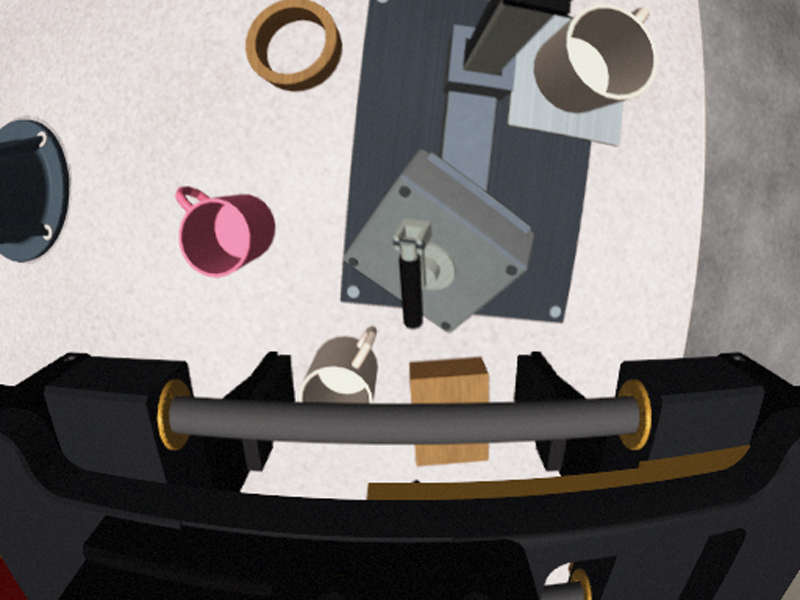

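```bash
cat > fit.py <<'E'
from h import *
d=np.load("w1.npz");p0,r0=d["p"],d["r"]
G=np.array([(530,242),(423,152),(345,262),(450,331)])/1.5625
Hh=np.array([(410,238),(413,326)])/1.5625
t=np.radians(35)
def cf(x,y,az):
    z=np.array([np.sin(t)*np.cos(az),np.sin(t)*np.sin(az),np.cos(t)]);X=np.array([-np.cos(t)*np.cos(az),-np.cos(t)*np.sin(az),np.sin(t)])
    return np.array([x,y,.1]),np.c_[X,np.cross(z,X),z]
def grip(C,F,phi,fold,s):
    a=F@[np.cos(phi),-np.sin(phi),0];return C+.055*a+.042*F[:,2]+s*(-np.cos(fold)*a+np.sin(fold)*F[:,2])
if __name__=="__main__":
  for a,b in((.065,.07),(.07,.065)):
    def f(q):
        x,y,az,phi,fo=q;C,F=cf(x,y,az)
        gc=np.array([C+F@[sx*a,sy*b,0] for sx,sy in[(1,-1),(1,1),(-1,1),(-1,-1)]])
        e=[projw(gc,p0,r0)-G,projw([grip(C,F,phi,fo,0),grip(C,F,phi,fo,.086)],p0,r0)-Hh]
        return np.r_[np.concatenate(e).ravel(),(fo-.07)*3]
    r=min((least_squares(f,[.57,-.11,-2.2,ph,.05]) for ph in(-1,0,1)),key=lambda r:r.cost)
    print(a,r.cost,r.x.round(4),r.fun.round(1).tolist())
    C,F=cf(*r.x[:3]);print(F.round(3).tolist())
    print("proj top face/hinge/grip/end",proj("top",[C,grip(C,F,*r.x[3:],0),grip(C,F,*r.x[3:],.06),grip(C,F,*r.x[3:],.086)]).round(1).tolist())
    print("scene",proj("scene",[C,grip(C,F,*r.x[3:],0),grip(C,F,*r.x[3:],.06),grip(C,F,*r.x[3:],.086)]).round(1).tolist())
E
python3 fit.py
```

```text
0.065 190.26391192188163 [ 0.5866 -0.0985 -2.1858 -0.7066  0.3809] [4.9, 9.5, -10.4, 5.6, 0.6, -7.5, 4.3, -3.6, 0.8, -5.9, 1.1, 0.9, 0.9]
[[0.473, -0.817, -0.331], [0.669, 0.577, -0.468], [0.574, -0.0, 0.819]]
proj top face/hinge/grip/end [[295.6, 192.3], [288.3, 196.9], [307.0, 196.4], [315.0, 196.2]]
scene [[226.3, 191.6], [237.6, 175.8], [221.8, 171.6], [215.2, 169.8]]
0.07 87.21238719685144 [ 0.5857 -0.099  -2.1788 -0.6865  0.3575] [3.8, 5.2, -6.5, 5.6, 1.5, -3.3, 0.1, -3.7, 0.7, -5.4, 0.9, 0.6, 0.9]
[[0.468, -0.821, -0.328], [0.672, 0.571, -0.471], [0.574, -0.0, 0.819]]
proj top face/hinge/grip/end [[295.7, 192.6], [288.5, 196.9], [307.0, 196.6], [315.0, 196.4]]
scene [[226.3, 191.4], [237.4, 175.6], [221.7, 171.8], [215.2, 170.2]]
```

```bash
cat > fit2.py <<'E'
from fit import *
from h import _c
# add: hub washer centre (432,266) on face, top-view pts
Ht=np.c_[280+np.array([391,476])/2.2222,200+np.array([241,242])/2.224]/1.5625
for a,b in((.065,.07),(.07,.065)):
    def f(q):
        x,y,az,phi,fo,ox,sc=q;C,F=cf(x,y,az)
        gc=np.array([C+F@[ox+sx*a*sc,sy*b*sc,0] for sx,sy in[(1,-1),(1,1),(-1,1),(-1,-1)]])
        e=[projw(gc,p0,r0)-G,projw([grip(C,F,phi,fo,0),grip(C,F,phi,fo,.086)],p0,r0)-Hh,projw(C+.002*F[:,2],p0,r0)-np.array([[432,266]])/1.5625,
           proj("top",[grip(C,F,phi,fo,0),grip(C,F,phi,fo,.086)])-Ht]
        return np.r_[np.concatenate(e).ravel(),(fo-.07)*10,(sc-1)*100]
    r=min((least_squares(f,[.57,-.11,-2.2,ph,.05,0,1]) for ph in(-1,0,1)),key=lambda r:r.cost)
    print(a,r.cost,r.x.round(4),r.fun.round(1).tolist())
E
python3 fit2.py
```

```text
0.065 178.26624130524417 [ 0.5809 -0.1061 -2.1849 -0.6206  0.1794  0.0148  0.9829] [6.4, 8.7, -9.1, 4.7, 1.7, -8.1, 5.6, -4.1, -0.3, 0.4, -0.4, -0.2, -2.3, -2.7, -1.0, -0.1, -0.8, -0.2, 1.1, -1.7]
0.07 76.7272433056447 [ 0.5806 -0.1062 -2.1776 -0.6123  0.1766  0.0136  0.9981] [6.3, 4.6, -5.5, 4.0, 1.8, -3.6, 1.4, -3.5, -0.3, 0.6, -0.5, -0.3, -2.5, -2.6, -0.9, -0.1, -0.8, -0.1, 1.1, -0.2]
```

Run:
```python
import cv2
a=cv2.imread("pics/w1raw.png")[85:219,205:355];cv2.imwrite("pics/w1c.png",cv2.resize(a,None,fx=4.5,fy=4.5,interpolation=cv2.INTER_CUBIC))
```

```text
(no output)
```

View pics/w1c.png

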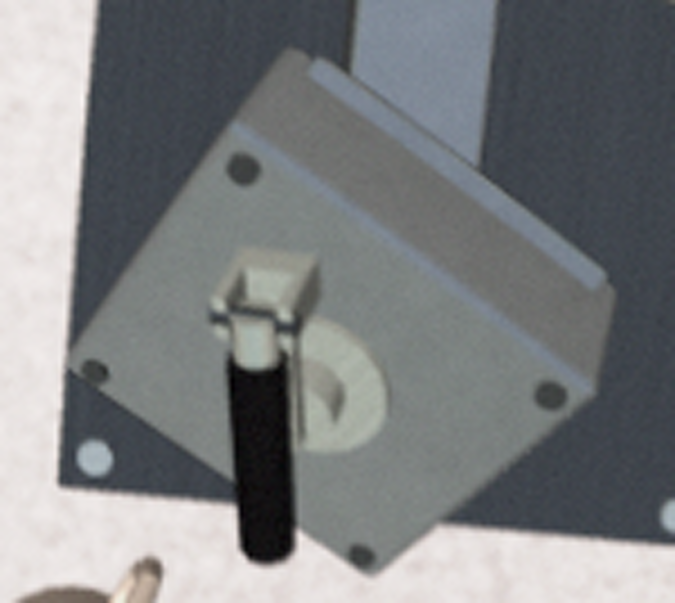

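```bash
python3 - <<'E'
s=open('fit.py').read()
s=s.replace("G=np.array([(530,242),(423,152),(345,262),(450,331)])/1.5625","c5=lambda L:np.array([205,85])+np.array(L)/4.5\nG=c5([(597,392),(236,120),(68,365),(375,575)])").replace("np.array([(410,238),(413,326)])/1.5625","c5([(255,316),(267,555)])")
open('fit.py','w').write(s)
s=open('fit2.py').read().replace("np.array([[432,266]])/1.5625","c5([(323,385)])")
s+='''    C,F=cf(*r.x[:3]);print(F.round(3).tolist())
    for k in(0,.03,.06,.086):print(k,grip(C,F,r.x[3],r.x[4],k).round(4),proj("scene",grip(C,F,r.x[3],r.x[4],k)).round(1))
'''
open('fit2.py','w').write(s)
E
python3 fit2.py
```

```text
0.065 7.247738086727097 [ 5.814e-01 -1.091e-01 -2.196e+00 -6.364e-01  1.357e-01  2.000e-04
  9.832e-01] [1.3, 0.3, -0.1, 0.1, -0.8, 0.1, 0.0, 0.9, 0.5, -0.3, 0.7, 0.5, -2.3, -1.0, -0.2, -0.1, -0.5, -0.6, 0.7, -1.7]
[[0.479, -0.811, -0.336], [0.664, 0.585, -0.465], [0.574, 0.0, 0.819]]
0 [ 0.562  -0.0801  0.1598] [[235.  174.1]]
0.03 [ 0.5635 -0.1082  0.1494] [[227.6 174.2]]
0.06 [ 0.565  -0.1363  0.139 ] [[220.3 174.3]]
0.086 [ 0.5663 -0.1607  0.13  ] [[214.2 174.3]]
0.07 36.65348661050223 [ 5.8120e-01 -1.0910e-01 -2.1901e+00 -6.2960e-01  1.3410e-01 -1.2000e-03
  9.9400e-01] [0.9, -3.6, 3.6, -0.1, -0.4, 4.3, -4.1, 1.3, 0.5, -0.2, 0.7, 0.4, -2.4, -1.0, -0.1, -0.1, -0.5, -0.5, 0.6, -0.6]
[[0.476, -0.814, -0.333], [0.667, 0.58, -0.467], [0.574, -0.0, 0.819]]
0 [ 0.562  -0.0803  0.1599] [[235.  174.1]]
0.03 [ 0.5634 -0.1083  0.1494] [[227.6 174.2]]
0.06 [ 0.5649 -0.1364  0.1389] [[220.3 174.3]]
0.086 [ 0.5662 -0.1607  0.1298] [[214.2 174.4]]
```

```bash
python3 -m inch '[{"dx":-38,"dy":10,"dz":40,"turn":-0.055,"gripper":55},{"dx":-38,"dy":10,"dz":80,"turn":-0.055,"gripper":55},{"dx":-38,"dy":10,"dz":120,"turn":-0.055,"gripper":55},{"dx":-38,"dy":10,"dz":145,"turn":-0.055,"gripper":55},{"dx":-38,"dy":10,"dz":145,"turn":-0.055,"gripper":55},{"dx":-38,"dy":10,"dz":145,"turn":-0.055,"gripper":55}]'
python3 - <<'E'
from h import *
s=read_state();im=capture("wrist");print(s["position"],s["tcp_rot"].round(3).tolist())
cv2.imwrite("pics/w2.png",cv2.resize(im[:,:,::-1][100:384,100:420],(800,710),interpolation=cv2.INTER_CUBIC)[:600])
E
```

```text
time_s: 4.15
position: [0.5643, -0.1358, 0.1981]
tcp_rot: [[-0.056, 0.998, 0.001], [0.998, 0.056, -0.0], [-0.0, 0.0, -1.0]]
force: [1.1, -0.4, 0.5]
opening: 0.581
[ 0.56430656 -0.1357659   0.1981442 ] [[-0.056, 0.998, 0.001], [0.998, 0.056, -0.0], [-0.0, 0.0, -1.0]]
```

View pics/w2.png

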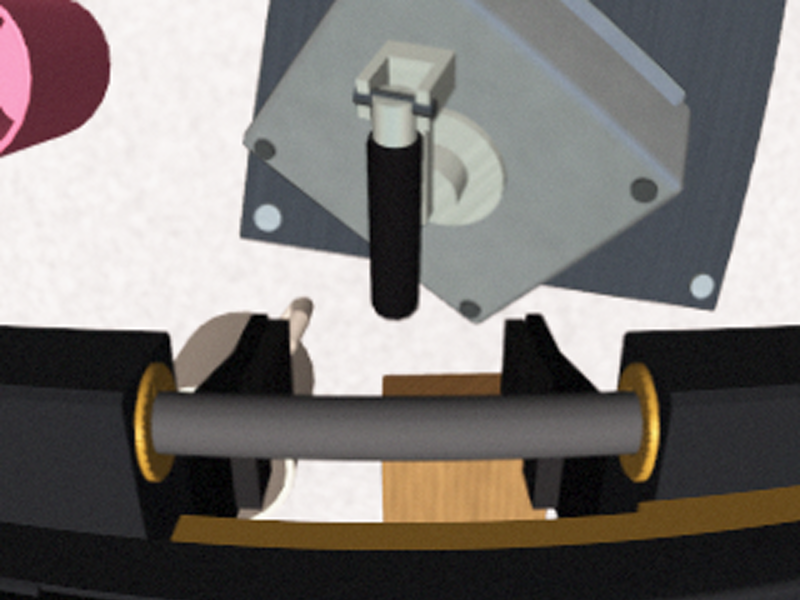

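```bash
cat > fit3.py <<'E'
from fit import *
p1=np.array([0.5643,-.1358,.1981]);a1=np.arctan2(.998,-.056);r1=np.array([[-.056,.998,0],[.998,.056,0],[0,0,-1.]])
w2=lambda L:100+np.array(L)/2.5
def f(q):
    x,y,az,phi,fo=q;C,F=cf(x,y,az)
    gc=np.array([C+F@[sx*.065,sy*.07,0] for sx,sy in[(1,-1),(1,1),(-1,1),(-1,-1)]])
    hp=np.array([grip(C,F,phi,fo,0),grip(C,F,phi,fo,.086)])
    return np.concatenate([projw(gc,p0,r0)-G,projw(hp,p0,r0)-Hh,projw(gc[[0,2,3]],p1,r1)-w2([(685,188),(243,143),(478,322)]),projw(hp,p1,r1)-w2([(396,98),(395,312)])]).ravel()
r=least_squares(f,[.58,-.11,-2.2,-.6,.1]);print(r.x.round(4),r.fun.round(1).tolist())
C,F=cf(*r.x[:3]);np.savez("m.npz",C=C,F=F,phi=r.x[3],fold=r.x[4]);print(F.round(3).tolist())
for k in(0,.06,.065,.086):print(k,grip(C,F,r.x[3],r.x[4],k).round(4))
# unfold arc
az=F[:,2]
for fo in np.linspace(r.x[4],1.5708,10):
    g=grip(C,F,r.x[3],fo,.065);d=g-grip(C,F,r.x[3],fo,0);print(round(fo,2),(g-[0,0,.008]).round(4),"xang",np.degrees(np.arctan2(-d[1],-d[0])).round(1))
E
python3 fit3.py
```

```text
[ 0.581  -0.109  -2.1909 -0.6283  0.1378] [2.2, -0.0, -1.0, -0.9, -1.9, 0.3, 0.3, 1.5, 0.5, -0.3, 0.5, 0.5, 2.2, -0.0, -2.6, -0.3, 0.2, 2.1, -0.1, -0.8, -0.2, -0.3]
[[0.476, -0.814, -0.333], [0.667, 0.581, -0.467], [0.574, 0.0, 0.819]]
0 [ 0.5619 -0.0802  0.1599]
0.06 [ 0.5647 -0.1364  0.1391]
0.065 [ 0.5649 -0.1411  0.1374]
0.086 [ 0.5659 -0.1607  0.1301]
0.14 [ 0.5649 -0.1411  0.1294] xang 92.8
0.3 [ 0.5614 -0.1438  0.1387] xang 89.5
0.46 [ 0.5578 -0.145   0.1483] xang 86.4
0.62 [ 0.5544 -0.1445  0.158 ] xang 83.3
0.77 [ 0.5511 -0.1423  0.1676] xang 80.1
0.93 [ 0.5481 -0.1386  0.1768] xang 76.7
1.09 [ 0.5455 -0.1335  0.1853] xang 72.8
1.25 [ 0.5432 -0.1269  0.1931] xang 68.2
1.41 [ 0.5415 -0.1192  0.1997] xang 62.4
1.57 [ 0.5403 -0.1105  0.2052] xang 54.5
```

```bash
python3 -m inch '[{"dx":-5,"dy":0,"dz":25,"turn":0,"gripper":55},{"dx":-5,"dy":0,"dz":50,"turn":0,"gripper":55},{"dx":-5,"dy":0,"dz":69,"turn":0,"gripper":55},{"dx":-5,"dy":0,"dz":69,"turn":0,"gripper":55},{"dx":-5,"dy":0,"dz":69,"turn":0,"gripper":0},{"dx":-5,"dy":0,"dz":69,"turn":0,"gripper":0},{"dx":-5,"dy":0,"dz":69,"turn":0,"gripper":0},{"dx":-5,"dy":0,"dz":69,"turn":0,"gripper":0},{"dx":-5,"dy":0,"dz":69,"turn":0,"gripper":0},{"dx":-5,"dy":0,"dz":69,"turn":0,"gripper":0}]'
```

```text
time_s: 5.2
position: [0.5643, -0.1413, 0.1287]
tcp_rot: [[-0.055, 0.998, 0.0], [0.998, 0.055, -0.0], [-0.0, 0.0, -1.0]]
force: [0.4, 0.5, -0.5]
opening: 0.086
```

Run:
```python
from h import *
s=read_state();im=capture("wrist");print(s["position"],s["opening"],s["force"])
np.savez("w3.npz",p=s["position"],r=s["tcp_rot"])
cv2.imwrite("pics/w3.png",cv2.resize(im[:,:,::-1][100:340,100:420],(800,600),interpolation=cv2.INTER_CUBIC))
print(read_state()["opening"])
```

```text
[ 0.56428269 -0.1413221   0.12870548] 0.0862518446497798 [ 0.41089423  0.49622272 -0.53276991]
0.05517985205167618
```

View pics/w3.png

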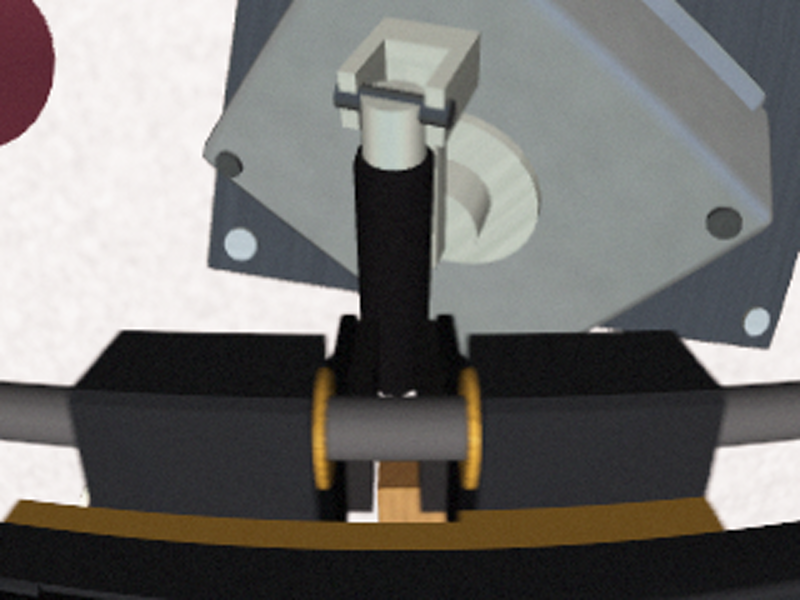

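Run:
```python
from h import *
d=np.load("w3.npz");p,r=d["p"],d["r"];m=np.load("m.npz")
from fit import grip
v=lambda P:((projw(P,p,r)-100)*2.5).round(0).tolist()
for k in(0,.012,.065,.086):print("handle",k,v(grip(m["C"],m["F"],m["phi"],m["fold"],k)))
for nm,o in(("tip",.011),("grasp",-.008),("back",-.035)):
  for w in(.009,.0025):
    print(nm,w,[v(p+r@[x,sy*w,o])[0] for x in(-.0095,.0095) for sy in(-1,1)])
s=read_state();print(s["opening"],s["tau"].round(2),s["force"])
```

```text
handle 0 [[397.0, 97.0]]
handle 0.012 [[397.0, 147.0]]
handle 0.065 [[396.0, 328.0]]
handle 0.086 [[395.0, 384.0]]
tip 0.009 [[362.0, 333.0], [425.0, 333.0], [361.0, 270.0], [425.0, 270.0]]
tip 0.0025 [[385.0, 333.0], [402.0, 333.0], [384.0, 270.0], [402.0, 270.0]]
grasp 0.009 [[359.0, 361.0], [427.0, 361.0], [358.0, 294.0], [428.0, 294.0]]
grasp 0.0025 [[384.0, 361.0], [403.0, 361.0], [383.0, 294.0], [403.0, 294.0]]
back 0.009 [[354.0, 411.0], [432.0, 411.0], [352.0, 335.0], [433.0, 335.0]]
back 0.0025 [[382.0, 411.0], [404.0, 411.0], [381.0, 335.0], [404.0, 335.0]]
0.05517985205167618 [ 1.000e-02 -4.215e+01 -1.438e+01  4.000e-02  7.000e-02  0.000e+00] [ 0.10849385 -0.69898066 -0.14845445]
```

Run:
```python
from h import *
im=capture("wrist")[195:315,210:310,::-1];sc=capture("scene")[120:220,180:280,::-1]
a=cv2.resize(im,(480,576),interpolation=cv2.INTER_CUBIC);a=(255*(a/255.)**.45).astype(np.uint8)
b=cv2.resize(sc,(320,320),interpolation=cv2.INTER_CUBIC);c=np.zeros((576,800,3),np.uint8);c[:,:480]=a;c[:320,480:]=b
cv2.imwrite("pics/w4.png",c);print(read_state()["opening"])
```

```text
0.024933895481002114
```

View pics/w4.png

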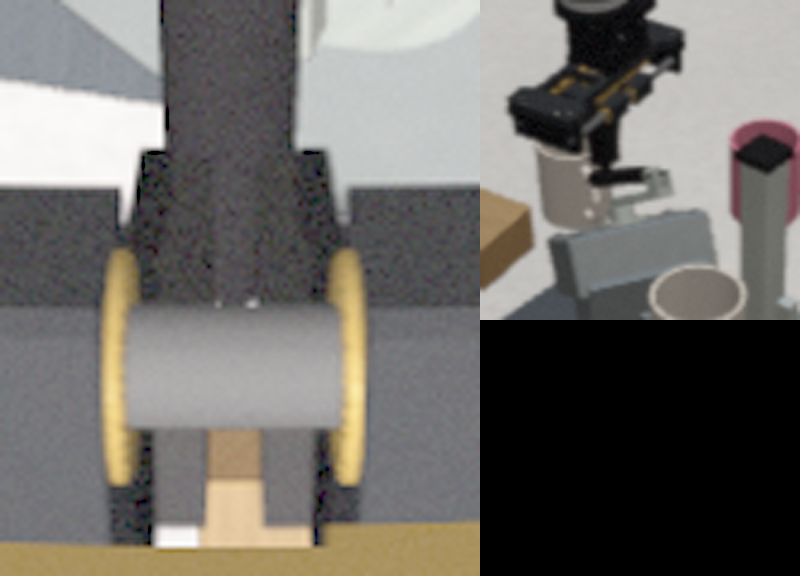

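```bash
python3 -m inch '[{"dx":0,"dy":0,"dz":0,"turn":0,"gripper":45},{"dx":0,"dy":0,"dz":0,"turn":0,"gripper":45},{"dx":0,"dy":0,"dz":0,"turn":0,"gripper":45},{"dx":0,"dy":0,"dz":0,"turn":0,"gripper":45},{"dx":0,"dy":0,"dz":0,"turn":0,"gripper":45},{"dx":0,"dy":0,"dz":10,"turn":0,"gripper":45},{"dx":0,"dy":0,"dz":20,"turn":0,"gripper":45},{"dx":0,"dy":0,"dz":20,"turn":0,"gripper":45}]'
python3 - <<'E'
from h import *
im=capture("wrist")[195:315,210-40:310+40,::-1]
a=cv2.resize(im,(750,500),interpolation=cv2.INTER_CUBIC);a=(255*(a/255.)**.45).astype(np.uint8)
cv2.imwrite("pics/w5.png",a);print(read_state()["opening"])
E
```

```text
time_s: 6.15
position: [0.5626, -0.1406, 0.1064]
tcp_rot: [[-0.055, 0.998, -0.004], [0.998, 0.055, 0.002], [0.002, -0.004, -1.0]]
force: [1.0, 0.2, -0.3]
opening: 0.443
0.4474499160306448
```

View pics/w5.png

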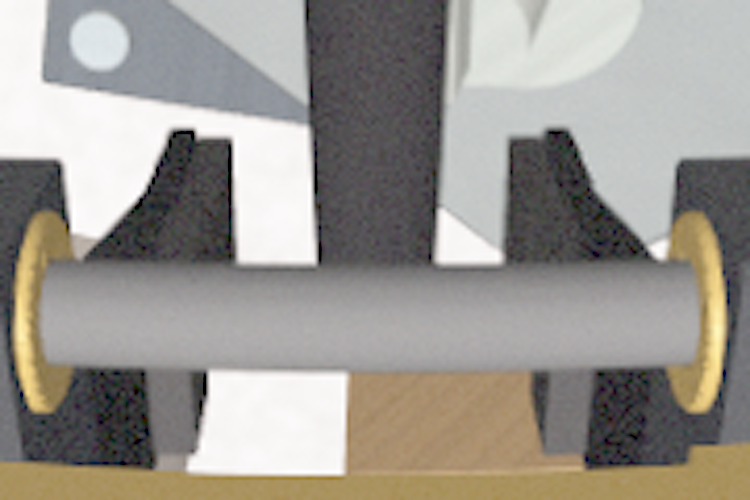

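```bash
python3 -m inch '[{"dx":0,"dy":2,"dz":7,"turn":0,"gripper":45},{"dx":0,"dy":2,"dz":14,"turn":0,"gripper":45},{"dx":0,"dy":2,"dz":14,"turn":0,"gripper":45},{"dx":0,"dy":2,"dz":14,"turn":0,"gripper":10},{"dx":0,"dy":2,"dz":14,"turn":0,"gripper":10},{"dx":0,"dy":2,"dz":14,"turn":0,"gripper":10},{"dx":0,"dy":2,"dz":14,"turn":0,"gripper":10},{"dx":0,"dy":2,"dz":14,"turn":0,"gripper":10},{"dx":0,"dy":2,"dz":14,"turn":0,"gripper":10},{"dx":0,"dy":2,"dz":14,"turn":0,"gripper":10}]'
```

```text
time_s: 7.2
position: [0.5648, -0.141, 0.0942]
tcp_rot: [[-0.055, 0.998, -0.003], [0.998, 0.055, 0.0], [0.001, -0.003, -1.0]]
force: [-5.6, -2.3, 0.1]
opening: 0.2
```

```bash
python3 -m inch '[{"dx":-1.5,"dy":-1.8,"dz":-4.6,"turn":0.03,"gripper":10},{"dx":-2.5,"dy":-3.6,"dz":-9.3,"turn":0.063,"gripper":10},{"dx":-3.2,"dy":-5.5,"dz":-14,"turn":0.09,"gripper":10},{"dx":-3.5,"dy":-7.3,"dz":-18.9,"turn":0.117,"gripper":10},{"dx":-3.3,"dy":-9,"dz":-23.8,"turn":0.144,"gripper":10},{"dx":-2.8,"dy":-10.7,"dz":-28.6,"turn":0.171,"gripper":10},{"dx":-1.8,"dy":-12.3,"dz":-33.4,"turn":0.2,"gripper":10},{"dx":-0.4,"dy":-13.8,"dz":-38.2,"turn":0.227,"gripper":10},{"dx":1.3,"dy":-15.2,"dz":-42.8,"turn":0.256,"gripper":10},{"dx":3.4,"dy":-16.6,"dz":-47.4,"turn":0.286,"gripper":10},{"dx":3.4,"dy":-16.6,"dz":-47.4,"turn":0.286,"gripper":10}]'
python3 - <<'E'
from h import *
s=read_state();im=capture("wrist");np.savez("w6.npz",p=s["position"],r=s["tcp_rot"]);print(s["position"],s["opening"],s["force"],s["moment"])
cv2.imwrite("pics/w6.png",cv2.resize(im[:,:,::-1][60:300,100:420],(800,600),interpolation=cv2.INTER_CUBIC))
E
```

```text
time_s: 8.3
position: [0.5494, -0.1392, 0.1432]
tcp_rot: [[0.23, 0.973, 0.001], [0.973, -0.23, -0.002], [-0.001, 0.001, -1.0]]
force: [-3.7, -3.3, -2.9]
opening: 0.198
[ 0.54942532 -0.13920169  0.1432036 ] 0.19842016826569434 [-3.69253903 -3.2922732  -2.89267305] [-0.7726967   0.98990351  0.15223212]
```

View pics/w6.png

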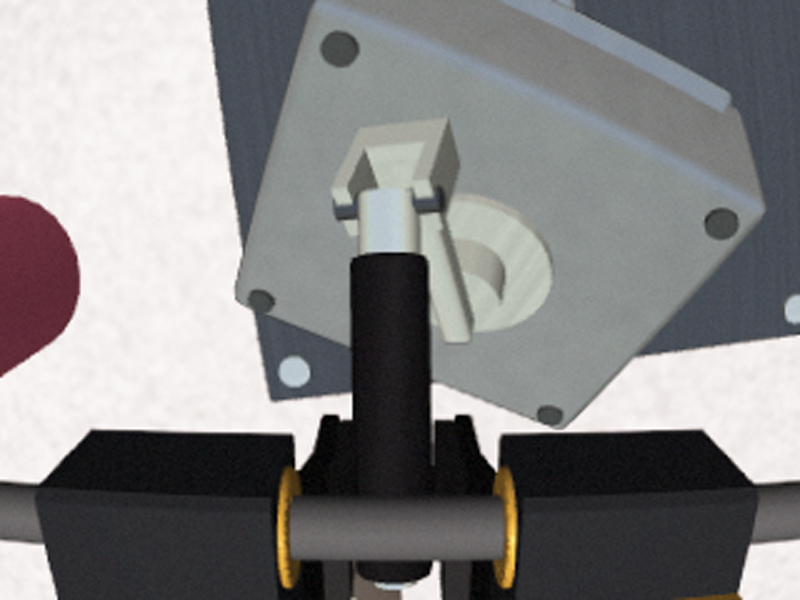

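```bash
cat > ff.py <<'E'
import sys
from fit import *
m=np.load("m.npz");C,F=m["C"],m["F"]
def fitpf(npz,uv,S,x0):
    d=np.load(npz);g=lambda q:(projw([grip(C,F,q[0],q[1],s) for s in S],d["p"],d["r"])-uv).ravel()
    r=least_squares(g,x0);return r.x,r.fun
E
python3 - <<'E'
from ff import *
uv=np.array([[100,60]])+np.array([(388,205),(395,580)])/2.5
x,e=fitpf("w6.npz",uv,[0,.088],[-.63,.9]);print(x,e.round(1))
d=np.load("w6.npz");g=np.array(d["p"])+[0,0,.044];h=grip(C,F,*x,0);u=grip(C,F,*x,1)-h;u/=np.linalg.norm(u)
s=(g-h)@u;print("s",s,"off",(g-h-s*u).round(4),"grip end",[grip(C,F,*x,k).round(4).tolist() for k in(0,.065)])
r=d["r"];s0=s;p=grip(C,F,*x,s0)
for fo in np.linspace(x[1],1.5708+.06,9):
    q=grip(C,F,x[0],fo,s0);dd=q-grip(C,F,x[0],fo,0);an=np.arctan2(-dd[1],-dd[0]);t=r.T@(q-p)*1e3
    print(round(fo,2),t.round(1),round(np.arctan2(r[1,0],r[0,0])-an,3))
E
```

```text
[-0.62185482  0.85325505] [-0.3 -3.4  1.   1.3]
s 0.06581104810668047 off [-0.0001  0.0023  0.0067] grip end [[0.5623, -0.0802, 0.16], [0.5497, -0.1407, 0.1802]]
0.85 [0. 0. 0.] -0.027
0.95 [ 2.1 -2.3 -5.6] 0.01
1.05 [  4.7  -4.6 -10.9] 0.051
1.14 [  7.9  -6.8 -16. ] 0.095
1.24 [ 11.7  -9.1 -20.7] 0.145
1.34 [ 15.9 -11.2 -25. ] 0.202
1.44 [ 20.5 -13.3 -28.9] 0.27
1.53 [ 25.5 -15.2 -32.3] 0.352
1.63 [ 30.9 -17.  -35.3] 0.454
```

```bash
python3 -m inch '[{"dx":2.1,"dy":-2.3,"dz":-5.6,"turn":0.02,"gripper":10},{"dx":4.7,"dy":-4.6,"dz":-10.9,"turn":0.05,"gripper":10},{"dx":7.9,"dy":-6.8,"dz":-16,"turn":0.09,"gripper":10},{"dx":11.7,"dy":-9.1,"dz":-20.7,"turn":0.14,"gripper":10},{"dx":15.9,"dy":-11.2,"dz":-25,"turn":0.2,"gripper":10},{"dx":20.5,"dy":-13.3,"dz":-28.9,"turn":0.27,"gripper":10},{"dx":25.5,"dy":-15.2,"dz":-32.3,"turn":0.34,"gripper":10},{"dx":30.9,"dy":-17,"dz":-35.3,"turn":0.39,"gripper":10},{"dx":30.9,"dy":-17,"dz":-35.3,"turn":0.39,"gripper":10},{"dx":30.9,"dy":-17,"dz":-35.3,"turn":0.39,"gripper":10}]'
python3 - <<'E'
from h import *
s=read_state();im=capture("wrist");np.savez("w7.npz",p=s["position"],r=s["tcp_rot"]);print(s["position"],s["opening"],s["force"],s["joint_positions"].round(1))
cv2.imwrite("pics/w7.png",cv2.resize(im[:,:,::-1][60:300,100:420],(800,600),interpolation=cv2.INTER_CUBIC))
E
```

```text
time_s: 9.35
position: [0.5426, -0.1056, 0.1788]
tcp_rot: [[0.582, 0.813, 0.006], [0.813, -0.582, -0.002], [0.002, 0.006, -1.0]]
force: [1.3, -3.0, -2.0]
opening: 0.193
[ 0.54259406 -0.10558339  0.17876305] 0.19311537685348443 [ 1.34328321 -3.04181864 -2.04809408] [-22.6  26.   94.1   0.   59.5  12.9]
```

View pics/w7.png

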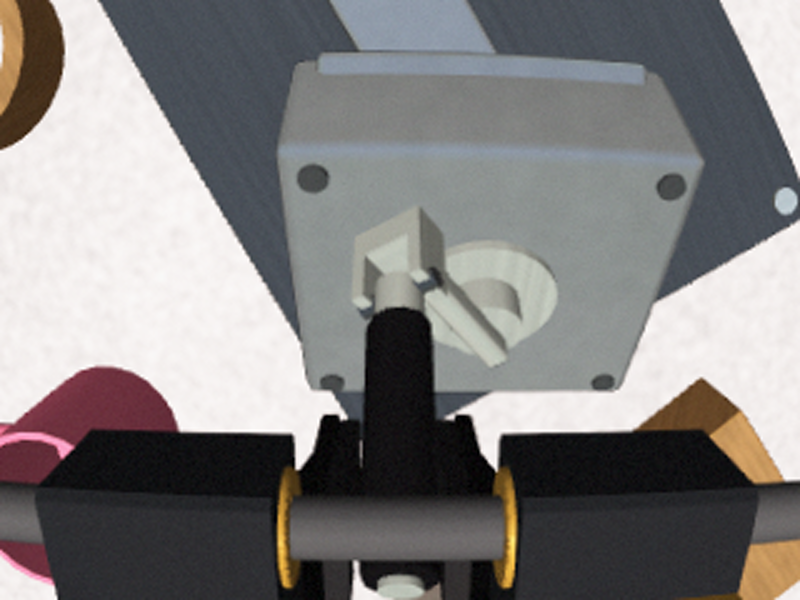

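Run:
```python
from ff import *
uv=np.array([[100,60]])+np.array([(396,286),(400,587)])/2.5
x,e=fitpf("w7.npz",uv,[0,.09],[-.63,1.5]);print(x,e.round(1))
d=np.load("w7.npz");g=d["p"]+[0,0,.044]
q=F.T@(g-C);print("grasp in crank frame",q, "phi",np.arctan2(-q[1],q[0]))
q=F.T@(d["p"]+[0,0,.04]-C);print(q,np.arctan2(-q[1],q[0]))
r=d["r"];p0=-.625
for k in np.arange(.2,5.41,.2):
    p=p0+k;t=r.T@(F@[.055*(np.cos(p)-np.cos(p0)),-.055*(np.sin(p)-np.sin(p0)),0])*1e3
    print(round(k,2),t.round(1))
```

```text
[-0.58976437  1.60810613] [ 2.1 -0.3 -1.1  2. ]
grasp in crank frame [0.05440914 0.0332959  0.11176832] phi -0.5491629258770262
[0.05211484 0.0332959  0.10849171] -0.568528721689002
0.2 [ 4.5  9.5 -3.1]
0.4 [ 7.4 19.9 -5. ]
0.6 [ 8.5 30.8 -5.7]
0.8 [ 7.9 41.8 -5.2]
1.0 [ 5.4 52.3 -3.4]
1.2 [ 1.3 62.1 -0.5]
1.4 [-4.3 70.6  3.5]
1.6 [-11.2  77.7   8.4]
1.8 [-19.1  82.9  13.9]
2.0 [-27.7  86.   19.9]
2.2 [-36.7  87.   26.2]
2.4 [-45.7  85.9  32.4]
2.6 [-54.3  82.6  38.4]
2.8 [-62.2  77.2  43.9]
3.0 [-69.   70.1  48.6]
3.2 [-74.6  61.4  52.4]
3.4 [-78.7  51.6  55.2]
3.6 [-81.   41.   56.8]
3.8 [-81.7  30.1  57.1]
4.0 [-80.5  19.2  56.2]
4.2 [-77.5   8.8  54.1]
4.4 [-73.   -0.6  50.9]
4.6 [-66.9  -8.8  46.6]
4.8 [-59.7 -15.3  41.5]
5.0 [-51.5 -19.9  35.8]
5.2 [-42.8 -22.5  29.7]
5.4 [-33.8 -22.8  23.4]
```

```bash
python3 -m inch '[{"dx":4.5,"dy":9.5,"dz":-3.1,"turn":0,"gripper":10},{"dx":7.4,"dy":19.9,"dz":-5,"turn":0,"gripper":10},{"dx":8.5,"dy":30.8,"dz":-5.7,"turn":0,"gripper":10},{"dx":7.9,"dy":41.8,"dz":-5.2,"turn":0,"gripper":10},{"dx":7.9,"dy":41.8,"dz":-5.2,"turn":0,"gripper":10}]'; python3 -c "
from rig import *
s=read_state();print(s['position'],s['force'],s['moment'])"
```

```text
time_s: 9.9
position: [0.5788, -0.123, 0.1834]
tcp_rot: [[0.582, 0.813, -0.001], [0.813, -0.582, 0.001], [-0.0, -0.001, -1.0]]
force: [-3.9, -2.8, 5.1]
opening: 0.197
[ 0.57883761 -0.12297502  0.18343566] [-3.86954545 -2.79178029  5.14251944] [-0.40125495  0.66431535  0.01318398]
```

```bash
python3 -m inch '[{"dx":-2.5,"dy":10.5,"dz":1.8,"turn":0,"gripper":10},{"dx":-6.6,"dy":20.3,"dz":4.7,"turn":0,"gripper":10},{"dx":-12.2,"dy":28.8,"dz":8.7,"turn":0,"gripper":10},{"dx":-19.1,"dy":35.9,"dz":13.6,"turn":0,"gripper":10},{"dx":-27,"dy":41.1,"dz":19.1,"turn":0,"gripper":10},{"dx":-35.6,"dy":44.2,"dz":25.1,"turn":0,"gripper":10},{"dx":-44.6,"dy":45.2,"dz":31.4,"turn":0,"gripper":10},{"dx":-53.6,"dy":44.1,"dz":37.6,"turn":0,"gripper":10},{"dx":-53.6,"dy":44.1,"dz":37.6,"turn":0,"gripper":10}]'
python3 - <<'E'
from ff import *
s=read_state();d=np.load("w7.npz");p=s["position"];print(p,s["force"],s["moment"])
for zo in(.044,.038):
    for g in(d["p"],p):
        q=F.T@(g+[0,0,zo]-C);print(q.round(4),np.arctan2(-q[1],q[0]),np.hypot(*q[:2]))
im=capture("wrist");cv2.imwrite("pics/w8raw.png",im[:,:,::-1]);np.savez("w8.npz",p=p,r=s["tcp_rot"])
for q in ["tray_edge","marker_tip","sample_mug_centre"]:
    for n in("wrist","scene"):
        if n=="scene":im=capture("scene")
        print(q,n,[(np.round(k["extent"],1).tolist(),round(k["score"],2)) for k in recognise(n,q)[:2]])
E
```

```text
time_s: 10.8
position: [0.5847, -0.1932, 0.146]
tcp_rot: [[0.583, 0.812, 0.004], [0.812, -0.583, -0.001], [0.001, 0.004, -1.0]]
force: [-0.2, -1.6, 4.3]
opening: 0.201
[ 0.58472326 -0.19316336  0.14598637] [-0.24191011 -1.61805584  4.3436727 ] [-0.67374017  0.01727441 -0.09199341]
[0.0544 0.0333 0.1118] -0.5491629258770262 0.06378849113084722
[-0.0027 -0.0519  0.1118] 1.62313050621082 0.0519570080737563
[0.051  0.0333 0.1069] -0.5786738240881257 0.06087956643467336
[-0.0062 -0.0519  0.1068] 1.6889528586775915 0.052250180019522856
tray_edge wrist []
tray_edge scene [([251.4, 235.1, 66.9, 48.5], 0.77), ([313.8, 213.9, 37.4, 31.9], 0.24)]
marker_tip wrist []
marker_tip scene []
sample_mug_centre wrist [([56.1, 213.3, 96.8, 69.5], 0.72)]
sample_mug_centre scene [([345.4, 251.1, 35.5, 41.9], 0.92), ([247.4, 221.4, 28.8, 46.9], 0.75)]
```

```bash
python3 -m inch '[{"dx":-8.6,"dy":-3.3,"dz":6,"turn":0,"gripper":10},{"dx":-16.5,"dy":-8.7,"dz":11.5,"turn":0,"gripper":10},{"dx":-23.3,"dy":-15.8,"dz":16.2,"turn":0,"gripper":10},{"dx":-28.9,"dy":-24.5,"dz":20,"turn":0,"gripper":10},{"dx":-33,"dy":-34.3,"dz":22.8,"turn":0,"gripper":10},{"dx":-35.3,"dy":-44.9,"dz":24.4,"turn":0,"gripper":10},{"dx":-36,"dy":-55.8,"dz":24.7,"turn":0,"gripper":10},{"dx":-34.8,"dy":-66.7,"dz":23.8,"turn":0,"gripper":10},{"dx":-31.8,"dy":-77.1,"dz":21.7,"turn":0,"gripper":10},{"dx":-27.3,"dy":-86.5,"dz":18.5,"turn":0,"gripper":10},{"dx":-27.3,"dy":-86.5,"dz":18.5,"turn":0,"gripper":10}]'
python3 - <<'E'
from ff import *
s=read_state();d=np.load("w7.npz");p=s["position"];print(p,s["force"],s["moment"],(s["tcp_rot"].T@(p-d["p"])).round(4))
for zo in(.044,.038):
        q=F.T@(p+[0,0,zo]-C);print(q.round(4),np.arctan2(-q[1],q[0]),np.hypot(*q[:2]))
im=capture("scene");print([(np.round(k["extent"],1).tolist(),round(k["score"],2)) for k in recognise("scene","sample_mug_centre")[:3]])
E
```

```text
time_s: 12.4
position: [0.4974, -0.1632, 0.1269]
tcp_rot: [[0.581, 0.814, 0.002], [0.814, -0.581, -0.001], [0.0, 0.002, -1.0]]
force: [1.4, -2.9, 3.9]
opening: 0.2
[ 0.49741046 -0.16320655  0.12692791] [ 1.39792699 -2.87491274  3.90571997] [-0.70015191  0.01414645  0.02865965] [-0.0732 -0.0034  0.0518]
[-0.0352  0.0366  0.1113] -2.3376303985690567 0.05079542337798044
[-0.0387  0.0366  0.1064] -2.384194645112144 0.0532410190032104
[([361.2, 215.4, 33.0, 36.6], 0.91), ([274.9, 173.4, 31.7, 34.7], 0.75), ([344.4, 250.3, 33.8, 44.7], 0.74)]
```

```bash
python3 -m inch '[{"dx":0,"dy":0,"dz":0,"turn":0,"gripper":60},{"dx":0,"dy":0,"dz":0,"turn":0,"gripper":60},{"dx":0,"dy":0,"dz":0,"turn":0,"gripper":60},{"dx":0,"dy":0,"dz":0,"turn":0,"gripper":60},{"dx":0,"dy":0,"dz":-30,"turn":0,"gripper":60},{"dx":0,"dy":0,"dz":-80,"turn":0,"gripper":60},{"dx":0,"dy":0,"dz":-130,"turn":0,"gripper":60},{"dx":0,"dy":0,"dz":-180,"turn":0,"gripper":60},{"dx":0,"dy":0,"dz":-225,"turn":0,"gripper":60},{"dx":20,"dy":0,"dz":-240,"turn":0.1,"gripper":60},{"dx":65,"dy":-5,"dz":-240,"turn":0.2,"gripper":60},{"dx":110,"dy":-10,"dz":-240,"turn":0.3,"gripper":60}]'
python3 -m inch '[{"dx":30,"dy":25,"dz":0,"turn":0.1,"gripper":60},{"dx":60,"dy":50,"dz":0,"turn":0.2,"gripper":60},{"dx":90,"dy":75,"dz":0,"turn":0.3,"gripper":60},{"dx":90,"dy":75,"dz":0,"turn":0.4,"gripper":60}]'
```

```text
time_s: 13.7
position: [0.5532, -0.0678, 0.367]
tcp_rot: [[0.8, 0.6, 0.001], [0.6, -0.8, 0.0], [0.001, 0.001, -1.0]]
force: [0.5, 0.0, 0.1]
opening: 0.602
time_s: 14.1
position: [0.6733, -0.0736, 0.363]
tcp_rot: [[0.97, 0.244, -0.002], [0.244, -0.97, 0.001], [-0.001, -0.002, -1.0]]
force: [-0.9, 0.4, -1.1]
opening: 0.607
```

```bash
python3 -m inch '[{"dx":15,"dy":-45,"dz":0,"turn":0.1,"gripper":60},{"dx":28,"dy":-90,"dz":0,"turn":0.2,"gripper":60},{"dx":42,"dy":-135,"dz":0,"turn":0.25,"gripper":60},{"dx":55,"dy":-180,"dz":0,"turn":0.25,"gripper":60},{"dx":60,"dy":-212,"dz":0,"turn":0.25,"gripper":60},{"dx":60,"dy":-212,"dz":0,"turn":0.25,"gripper":60},{"dx":60,"dy":-212,"dz":0,"turn":0.25,"gripper":60}]'
python3 - <<'E'
from h import *
s=read_state();im=capture("wrist");np.savez("wB.npz",p=s["position"],r=s["tcp_rot"]);cv2.imwrite("pics/wBraw.png",im[:,:,::-1])
print(s["position"])
for q in("marker_tip","tray_edge"): print(q,[(np.round(k["extent"],1).tolist(),round(k["score"],2)) for k in recognise("wrist",q)[:3]])
E
python3 -m inch '[{"dx":0,"dy":-45,"dz":0,"turn":0,"gripper":60},{"dx":0,"dy":-90,"dz":0,"turn":0,"gripper":60},{"dx":0,"dy":-135,"dz":0,"turn":0,"gripper":60},{"dx":0,"dy":-170,"dz":35,"turn":0,"gripper":60},{"dx":0,"dy":-195,"dz":75,"turn":0,"gripper":60},{"dx":0,"dy":-195,"dz":115,"turn":0,"gripper":60},{"dx":0,"dy":-195,"dz":150,"turn":0,"gripper":60},{"dx":0,"dy":-195,"dz":180,"turn":0,"gripper":60},{"dx":0,"dy":-195,"dz":180,"turn":0,"gripper":60},{"dx":0,"dy":-195,"dz":180,"turn":0,"gripper":60}]'
python3 - <<'E'
from h import *
s=read_state();im=capture("wrist");np.savez("wA.npz",p=s["position"],r=s["tcp_rot"]);cv2.imwrite("pics/wAraw.png",im[:,:,::-1])
print(s["position"])
for q in("marker_tip","tray_edge"): print(q,[(np.round(k["extent"],1).tolist(),round(k["score"],2)) for k in recognise("wrist",q)[:3]])
for n in "AB":
    d=np.load(f"w{n}.npz");print(n,projw([[.7235,.138,.133],[.72,.145,.16]],d["p"],d["r"]).round(0).tolist())
E
```

```text
time_s: 14.8
position: [0.675, 0.1473, 0.3654]
tcp_rot: [[1.0, 0.002, -0.002], [0.002, -1.0, -0.001], [-0.002, 0.001, -1.0]]
force: [0.1, -0.0, -0.6]
opening: 0.6
[0.67502309 0.14732542 0.36544247]
marker_tip [([249.6, 132.2, 36.2, 26.5], 0.82)]
tray_edge [([309.5, 154.3, 91.8, 130.2], 0.65)]
time_s: 15.95
position: [0.6764, 0.3402, 0.1863]
tcp_rot: [[1.0, -0.002, -0.001], [-0.002, -1.0, -0.0], [-0.001, 0.0, -1.0]]
force: [-0.0, 0.8, 0.6]
opening: 0.601
[0.67642926 0.3402458  0.18629248]
marker_tip [([461.0, 158.2, 33.7, 41.3], 0.85)]
tray_edge [([476.1, 173.2, 71.8, 151.9], 0.61)]
A [[466.0, 157.0], [478.0, 165.0]]
B [[264.0, 133.0], [259.0, 137.0]]
```

Composite of both views.

Run:
```python
import cv2,numpy as np
A=cv2.imread("pics/wAraw.png")[110:230,432:512];B=cv2.imread("pics/wBraw.png")[92:182,225:305]
c=np.zeros((600,800,3),np.uint8)
c[:, :400]=cv2.resize(A,(400,600),interpolation=cv2.INTER_CUBIC);c[:450,400:]=cv2.resize(B,(400,450),interpolation=cv2.INTER_CUBIC)
cv2.imwrite("pics/AB.png",c)
```

```text
(no output)
```

View pics/AB.png

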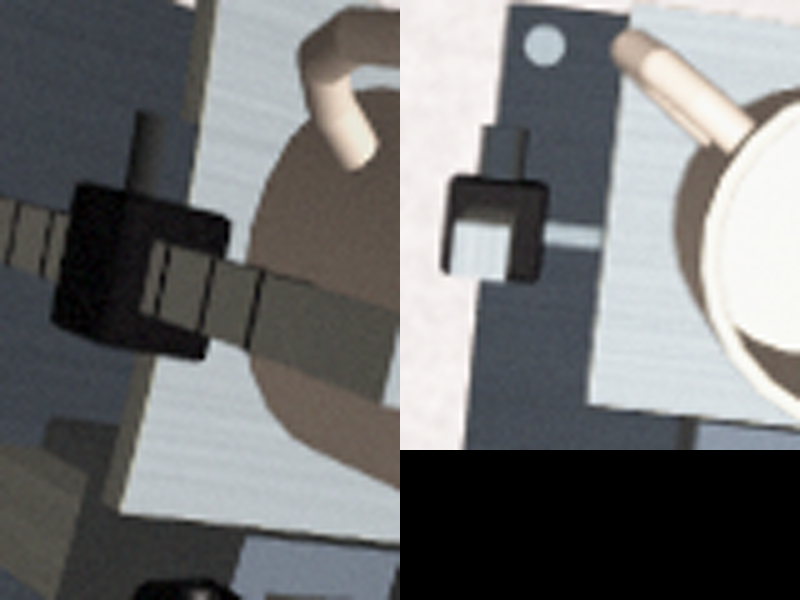

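```bash
python3 -m inch '[{"dx":-30,"dy":0,"dz":-14,"turn":-0.14,"gripper":60},{"dx":-60,"dy":0,"dz":-14,"turn":-0.28,"gripper":60},{"dx":-100,"dy":20,"dz":-14,"turn":-0.42,"gripper":60},{"dx":-140,"dy":45,"dz":-14,"turn":-0.56,"gripper":60},{"dx":-176,"dy":70,"dz":-14,"turn":-0.7,"gripper":60},{"dx":-176,"dy":105,"dz":-14,"turn":-0.84,"gripper":60},{"dx":-176,"dy":140,"dz":-14,"turn":-0.98,"gripper":60},{"dx":-176,"dy":170,"dz":-14,"turn":-1.12,"gripper":60},{"dx":-176,"dy":195,"dz":-14,"turn":-1.26,"gripper":60},{"dx":-176,"dy":210,"dz":-14,"turn":-1.4,"gripper":60},{"dx":-176,"dy":210,"dz":-14,"turn":-1.55,"gripper":60},{"dx":-176,"dy":210,"dz":-14,"turn":-1.57,"gripper":60}]'
python3 - <<'E'
from h import *
s=read_state();im=capture("wrist");np.savez("wC.npz",p=s["position"],r=s["tcp_rot"]);cv2.imwrite("pics/wCraw.png",im[:,:,::-1])
print(s["position"])
u=projw([[.72,.145,.16]],s["position"],s["tcp_rot"])[0];print(u)
for q in("marker_tip","tray_edge"): print(q,[(np.round(k["extent"],1).tolist(),round(k["score"],2)) for k in recognise("wrist",q)[:3]])
x0,y0=min(max(int(u[0])-60,0),392),max(int(u[1])-50,0)
print(x0,y0);cv2.imwrite("pics/C.png",cv2.resize(im[y0:y0+90,x0:x0+120,::-1],(800,600),interpolation=cv2.INTER_CUBIC))
E
```

```text
time_s: 17.3
position: [0.5012, 0.1309, 0.2024]
tcp_rot: [[0.002, 1.0, 0.005], [1.0, -0.002, 0.0], [0.0, 0.005, -1.0]]
force: [0.8, 0.5, -0.4]
opening: 0.601
[0.5012163  0.13093782 0.20243325]
[479.19807752 190.78280355]
marker_tip [([480.6, 176.8, 31.0, 39.9], 0.68)]
tray_edge [([420.9, 220.9, 159.6, 69.7], 0.9)]
392 140
```

View pics/C.png

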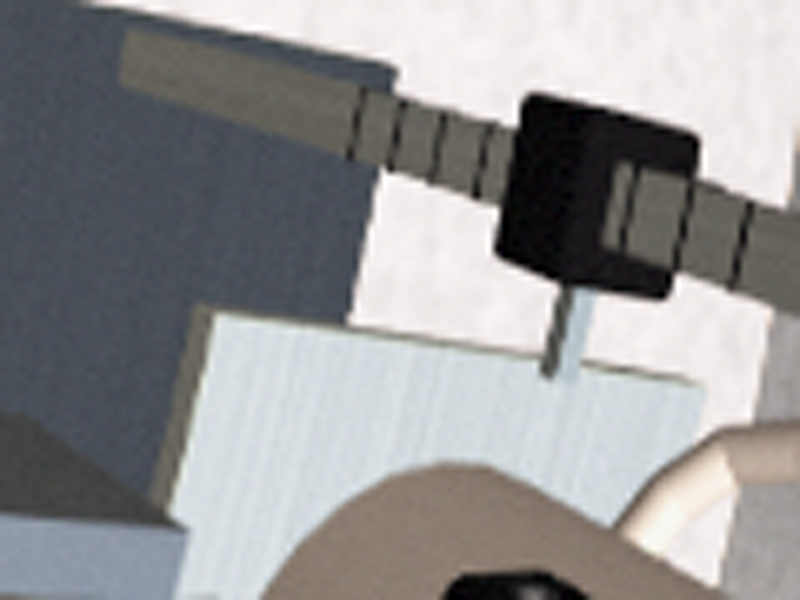

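```bash
cat > tri.py <<'E'
from h import *
D={n:np.load(f"w{n}.npz") for n in "ABC"}
cv={"A":lambda u,v:(432+u/5,110+v/5),"B":lambda u,v:(225+(u-400)/5,92+v/5),"C":lambda u,v:(392+u/6.6667,140+v/6.6667)}
def tri(obs,extra=None):
    def f(X):
        e=[(projw(X,D[n]["p"],D[n]["r"])[0]-cv[n](*uv)) for n,uv in obs.items()]
        e=np.concatenate(e)
        if extra: e=np.r_[e,extra(X)]
        return e
    r=least_squares(f,[.72,.145,.15]);return r.x.round(4),r.fun.round(2)
print("tray corner",tri({"A":(122,513),"B":(590,403),"C":(212,314)}))
print(" BC",tri({"B":(590,403),"C":(212,314)})," AB",tri({"A":(122,513),"B":(590,403)}))
print(" far BC",tri({"B":(629,8),"C":(704,384)}))
def bl(X):
    u,v=projw(X,D["B"]["p"],D["B"]["r"])[0];u=(u-225)*5+400;v=(v-92)*5;return [(v-(237+(u-575)*.07))/5]
print("tip",tri({"C":(560,378)},bl),"tip top near",tri({"C":(556,378)},bl))
print("clip",tri({"A":(142,271),"B":(496,228),"C":(598,194)}))
print("pointer@clip BC",tri({"B":(546,235),"C":(574,289)}))
E
python3 tri.py
```

```text
tray corner (array([0.6655, 0.141 , 0.1344]), array([ 0.03, -0.12, -0.98, -0.11, -0.23,  0.65]))
 BC (array([0.6657, 0.141 , 0.1341]), array([-0.94, -0.27, -0.23,  0.64]))  AB (array([0.6648, 0.1396, 0.1327]), array([ 0.02, -0.07, -0.02,  0.1 ]))
 far BC (array([0.7775, 0.1301, 0.1355]), array([-0.56, -0.14, -0.18,  0.45]))
tip (array([0.715 , 0.1395, 0.1619]), array([-0.,  0.,  0.])) tip top near (array([0.7149, 0.1393, 0.161 ]), array([ 0.,  0., -0.]))
clip (array([0.7183, 0.1663, 0.1602]), array([ 0.23,  0.1 , -1.02, -0.49, -0.46,  0.51]))
pointer@clip BC (array([0.7159, 0.1524, 0.1607]), array([-0.42, -0.1 , -0.12,  0.3 ]))
```

```bash
python3 -m inch '[{"dx":-30,"dy":-10,"dz":-30,"turn":0,"gripper":60},{"dx":-70,"dy":-15,"dz":-50,"turn":0.1,"gripper":60},{"dx":-115,"dy":-15,"dz":-50,"turn":0.24,"gripper":60},{"dx":-160,"dy":-10,"dz":-50,"turn":0.38,"gripper":60},{"dx":-205,"dy":-4,"dz":-50,"turn":0.5,"gripper":60},{"dx":-250,"dy":-4,"dz":-50,"turn":0.62,"gripper":60},{"dx":-294,"dy":-4,"dz":-50,"turn":0.62,"gripper":60},{"dx":-294,"dy":-4,"dz":-50,"turn":0.62,"gripper":60},{"dx":-294,"dy":-4,"dz":-50,"turn":0.62,"gripper":60}]'; python3 -c "
from rig import *
import numpy as np
s=read_state();print(s['position'],s['tcp_rot'].round(3).tolist());t=s['tcp_rot'].T@(np.array([.4974,-.1632,.1269])-s['position'])*1e3;print(t.round(1))"
```

```text
time_s: 18.35
position: [0.4954, -0.1629, 0.2503]
tcp_rot: [[0.584, 0.811, 0.0], [0.811, -0.584, 0.001], [0.0, -0.0, -1.0]]
force: [-0.4, -0.0, -0.2]
opening: 0.603
[ 0.49540688 -0.16291857  0.25033959] [[0.584, 0.811, 0.0], [0.811, -0.584, 0.001], [0.0, -0.0, -1.0]]
[  0.9   1.8 123.4]
```

```bash
python3 -m inch '[{"dx":1,"dy":1.5,"dz":40,"turn":0,"gripper":60},{"dx":1,"dy":1.5,"dz":80,"turn":0,"gripper":60},{"dx":1,"dy":1.5,"dz":110,"turn":0,"gripper":60},{"dx":1,"dy":1.5,"dz":123,"turn":0,"gripper":60},{"dx":1,"dy":1.5,"dz":123,"turn":0,"gripper":60},{"dx":1,"dy":1.5,"dz":123,"turn":0,"gripper":10},{"dx":1,"dy":1.5,"dz":123,"turn":0,"gripper":10},{"dx":1,"dy":1.5,"dz":123,"turn":0,"gripper":10},{"dx":1,"dy":1.5,"dz":123,"turn":0,"gripper":10},{"dx":1,"dy":1.5,"dz":123,"turn":0,"gripper":10},{"dx":1,"dy":1.5,"dz":123,"turn":0,"gripper":10},{"dx":1,"dy":1.5,"dz":123,"turn":0,"gripper":10}]'
python3 - <<'E'
from ff import *
s=read_state();p=s["position"];r=s["tcp_rot"];print(p,s["opening"],s["force"])
p0=-2.37
for k in np.r_[np.arange(.25,3.26,.25),3.34]:
    q=p0+k;t=r.T@(F@[.055*(np.cos(q)-np.cos(p0)),-.055*(np.sin(q)-np.sin(p0)),0])*1e3
    print(round(k,2),t.round(1))
E
```

```text
time_s: 19.55
position: [0.4977, -0.163, 0.1276]
tcp_rot: [[0.582, 0.813, 0.001], [0.813, -0.582, -0.001], [0.0, 0.002, -1.0]]
force: [0.5, 0.3, 0.8]
opening: 0.196
[ 0.4977231  -0.1630348   0.12763143] 0.19615044971426482 [0.50294217 0.26587048 0.8030181 ]
0.25 [ 8.8 -8.6 -6.2]
0.5 [ 19.  -14.2 -13.3]
0.75 [ 30.1 -16.6 -21.1]
1.0 [ 41.3 -15.5 -28.9]
1.25 [ 51.9 -11.2 -36.4]
1.5 [ 61.3  -3.7 -43. ]
1.75 [ 69.    6.4 -48.3]
2.0 [ 74.3  18.5 -52. ]
2.25 [ 77.1  31.8 -53.9]
2.5 [ 77.   45.5 -53.8]
2.75 [ 74.2  58.8 -51.8]
3.0 [ 68.8  70.8 -48. ]
3.25 [ 61.1  80.7 -42.6]
3.34 [ 57.9  83.7 -40.3]
```

```bash
python3 -m inch '[{"dx":8.8,"dy":-8.6,"dz":-6.2,"turn":0,"gripper":10},{"dx":19,"dy":-14.2,"dz":-13.3,"turn":0,"gripper":10},{"dx":30.1,"dy":-16.6,"dz":-21.1,"turn":0,"gripper":10},{"dx":41.3,"dy":-15.5,"dz":-28.9,"turn":0,"gripper":10},{"dx":51.9,"dy":-11.2,"dz":-36.4,"turn":0,"gripper":10},{"dx":61.3,"dy":-3.7,"dz":-43,"turn":0,"gripper":10},{"dx":69,"dy":6.4,"dz":-48.3,"turn":0,"gripper":10},{"dx":74.3,"dy":18.5,"dz":-52,"turn":0,"gripper":10},{"dx":77.1,"dy":31.8,"dz":-53.9,"turn":0,"gripper":10},{"dx":77,"dy":45.5,"dz":-53.8,"turn":0,"gripper":10},{"dx":74.2,"dy":58.8,"dz":-51.8,"turn":0,"gripper":10},{"dx":74.2,"dy":58.8,"dz":-51.8,"turn":0,"gripper":10}]'
python3 - <<'E'
from ff import *
s=read_state();p=s["position"];r=s["tcp_rot"];print(p,s["opening"],s["force"])
for pp in([.4977,-.163,.1276],p):
  for zo in(.044,.038):
    q=F.T@(np.array(pp)+[0,0,zo]-C);print(q.round(4),np.arctan2(-q[1],q[0]))
E
```

```text
time_s: 20.75
position: [0.5888, -0.1365, 0.1797]
tcp_rot: [[0.583, 0.813, 0.001], [0.813, -0.583, 0.0], [0.001, 0.0, -1.0]]
force: [-1.2, 0.1, 6.0]
opening: 0.196
[ 0.58878265 -0.13645737  0.17973836] 0.19622261551309297 [-1.17974666  0.07861823  5.98733255]
[-0.0346  0.0365  0.1116] -2.329754488562717
[-0.038   0.0365  0.1067] -2.3771685920891814
[ 0.0564 -0.0222  0.1116] 0.37567203429145674
[ 0.0529 -0.0222  0.1067] 0.3976660169603332
```

```bash
python3 -m inch '[{"dx":-5.4,"dy":12,"dz":3.8,"turn":0,"gripper":10},{"dx":-13.1,"dy":21.9,"dz":9.2,"turn":0,"gripper":10},{"dx":-15.5,"dy":24.2,"dz":11,"turn":0,"gripper":10},{"dx":-15.5,"dy":24.2,"dz":11,"turn":0,"gripper":10},{"dx":-15.5,"dy":24.2,"dz":11,"turn":0,"gripper":60},{"dx":-15.5,"dy":24.2,"dz":11,"turn":0,"gripper":60},{"dx":-15.5,"dy":24.2,"dz":11,"turn":0,"gripper":60},{"dx":-15.5,"dy":24.2,"dz":11,"turn":0,"gripper":60}]'
python3 - <<'E'
from ff import *
s=read_state();p=s["position"];r=s["tcp_rot"];print(p,s["opening"],s["force"])
for zo in(.044,.038):
    q=F.T@(p+[0,0,zo]-C);print(q.round(4),np.arctan2(-q[1],q[0]))
print(r.T@(np.array([.5012,.1309,.2024])-p)*1e3)
E
python3 -m inch '[{"dx":0,"dy":0,"dz":-40,"turn":0,"gripper":60},{"dx":0,"dy":0,"dz":-80,"turn":0,"gripper":60}]'
```

```text
time_s: 21.55
position: [0.5986, -0.1626, 0.1677]
tcp_rot: [[0.582, 0.813, -0.001], [0.813, -0.582, 0.0], [0.0, -0.001, -1.0]]
force: [-0.5, 0.5, 0.1]
opening: 0.477
[ 0.59862698 -0.16261992  0.16771417] 0.47708319940079835 [-0.54299279  0.47706927  0.14911452]
[ 0.0367 -0.0455  0.1107] 0.891187767326346
[ 0.0333 -0.0455  0.1057] 0.9387230437733038
[ 182.10995597 -249.98784292  -34.51248267]
time_s: 21.75
position: [0.5977, -0.1624, 0.2472]
tcp_rot: [[0.582, 0.813, -0.004], [0.813, -0.582, 0.002], [-0.001, -0.005, -1.0]]
force: [0.8, -1.0, -0.1]
opening: 0.581
```

```bash
python3 -m inch '[{"dx":-22,"dy":-40,"dz":0,"turn":0,"gripper":60},{"dx":-30,"dy":-75,"dz":0,"turn":-0.1,"gripper":60},{"dx":0,"dy":-105,"dz":0,"turn":-0.2,"gripper":60},{"dx":35,"dy":-135,"dz":0,"turn":-0.3,"gripper":60},{"dx":73,"dy":-163,"dz":0,"turn":-0.4,"gripper":60},{"dx":110,"dy":-192,"dz":0,"turn":-0.5,"gripper":60},{"dx":147,"dy":-220,"dz":10,"turn":-0.62,"gripper":60},{"dx":182,"dy":-250,"dz":25,"turn":-0.62,"gripper":60},{"dx":182,"dy":-250,"dz":45,"turn":-0.62,"gripper":60},{"dx":182,"dy":-250,"dz":45,"turn":-0.62,"gripper":60},{"dx":182,"dy":-250,"dz":45,"turn":-0.62,"gripper":60}]'
cat > edge.py <<'E'
from h import *
import sys
def zfit(n,lo,hi):
    im=cv2.GaussianBlur(cv2.cvtColor(cv2.imread(f"pics/{n}raw.png"),cv2.COLOR_BGR2GRAY),(0,0),.7).astype(np.float32);d=np.load(f"{n}.npz")
    # tray -x edge: from corner (.6655,.141) along -y (stand) direction
    c0=np.array([.6655,.141]);ey=-np.array([.097,.995]);zs=np.arange(lo,hi,.0002);I=[]
    for z in zs:
        P=np.array([np.r_[c0+ey*t+0*t,z] for t in np.linspace(.006,.024,15)]);u=projw(P,d["p"],d["r"]).astype(np.float32)
        I.append(cv2.remap(im,u[:,0:1],u[:,1:2],cv2.INTER_LINEAR).mean())
    g=np.gradient(np.array(I));i=np.argmax(abs(g));j=slice(max(i-8,0),i+9);w=abs(g[j]);return (zs[j]*w).sum()/w.sum(),g[i]
if __name__=="__main__":
    print("before",zfit("wC",.122,.147));
E
python3 - <<'E'
from h import *
from edge import zfit
s=read_state();im=capture("wrist");np.savez("wD.npz",p=s["position"],r=s["tcp_rot"]);cv2.imwrite("pics/wDraw.png",im[:,:,::-1]);print(s["position"])
print("before",zfit("wC",.122,.147),"after",zfit("wD",.150,.173))
cv2.imwrite("pics/D.png",cv2.resize(im[140:230,392:512,::-1],(800,600),interpolation=cv2.INTER_CUBIC))
E
```

```text
time_s: 22.85
position: [0.5014, 0.1303, 0.203]
tcp_rot: [[0.001, 1.0, -0.001], [1.0, -0.001, -0.0], [-0.0, -0.001, -1.0]]
force: [-0.0, -0.3, 0.2]
opening: 0.599
[0.50137179 0.13033074 0.20304327]
before (np.float64(0.1342271274310401), np.float32(5.9522476)) after (np.float64(0.16244118543697436), np.float32(6.5071945))
```

View pics/D.png

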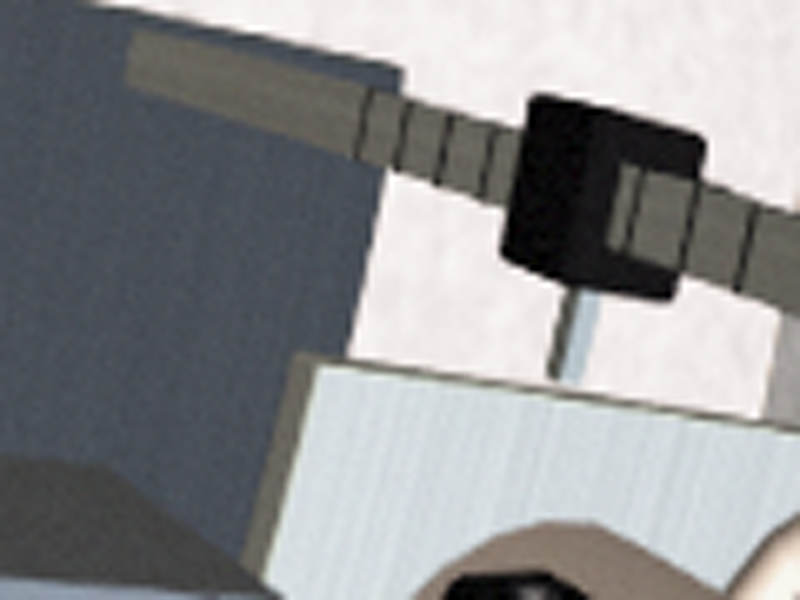

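```bash
cat > tri2.py <<'E'
import io,contextlib
with contextlib.redirect_stdout(io.StringIO()):
    from tri import *
for n in "CD":
    d=np.load(f"w{n}.npz");D[n]=d;cv[n]=cv["C"]
print("pred static shift",(projw([.7183,.1663,.16],D["D"]["p"],D["D"]["r"])-projw([.7183,.1663,.16],D["C"]["p"],D["C"]["r"]))*6.667)
for rep in ("meas","ideal"):
    if rep=="ideal":
        for n in "ABCD":
            R0=D[n]["r"];y=np.arctan2(R0[1,0],R0[0,0]);D[n]={"p":D[n]["p"],"r":np.array([[np.cos(y),np.sin(y),0],[np.sin(y),-np.cos(y),0],[0,0,-1.]])}
    print(rep)
    for n,uv,cu in(("C",(560,378),(212,314)),("D",(567,381),(315,364))):
        t=tri({n:uv},bl)[0]
        # tray x,y from B at z .1343
        def g(q): return projw([q[0],q[1],.1343],D["B"]["p"],D["B"]["r"])[0]-cv["B"](590,403)
        xy=least_squares(g,[.66,.14]).x
        # z of tray from image n : u only, and full
        f=lambda z:(projw([xy[0],xy[1],z[0]],D[n]["p"],D[n]["r"])[0]-cv[n](*cu))[:1]
        z=least_squares(f,[.14]).x[0];print(n,"tip",t,"tray xy",xy.round(4),"z",z.round(4),"diff mm",((t[2]-z)*1e3).round(2), "v resid",(projw([*xy,z],D[n]["p"],D[n]["r"])[0]-cv[n](*cu)).round(2))
E
python3 tri2.py
```

```text
pred static shift [[ 3.28727463 -2.32732826]]
meas
C tip [0.715  0.1395 0.1619] tray xy [0.6653 0.1396] z 0.1355 diff mm 26.42 v resid [0.   2.31]
D tip [0.7151 0.139  0.1629] tray xy [0.6653 0.1396] z 0.1638 diff mm -0.94 v resid [0.   2.32]
ideal
C tip [0.7152 0.1394 0.1604] tray xy [0.6657 0.1398] z 0.1334 diff mm 26.97 v resid [0.   1.82]
D tip [0.7154 0.1389 0.1627] tray xy [0.6657 0.1398] z 0.1633 diff mm -0.62 v resid [0.   1.98]
```

```bash
cat >> tri2.py <<'E'
print("far u-only")
def g(q): return projw([q[0],q[1],.1343],D["B"]["p"],D["B"]["r"])[0]-cv["B"](629,8)
xy=least_squares(g,[.77,.13]).x
print(xy,least_squares(lambda z:(projw([xy[0],xy[1],z[0]],D["C"]["p"],D["C"]["r"])[0]-cv["C"](704,384))[:1],[.14]).x)
E
python3 tri2.py | tail -2
cat > arc.py <<'E'
from ff import *
def arc(phi,s,f0,f1,n,r,yaw0=None):
    p=grip(C,F,phi,f0,s);y0=np.arctan2(r[1,0],r[0,0])
    for fo in np.linspace(f0,f1,n+1):
        q=grip(C,F,phi,fo,s);dd=q-grip(C,F,phi,fo,0);an=np.arctan2(-dd[1],-dd[0]);t=r.T@(q-p)*1e3
        print(round(fo,2),t.round(1),"turn",round(y0-an,3))
E
python3 - <<'E'
from arc import *
r=np.array([[.582,.813,0],[.813,-.582,0],[0,0,-1.]])
arc(.82,.066,1.57,0,12,r)
s=read_state();print(s["tcp_rot"].T@(np.array([.5986,-.1626,.1677])-s["position"])*1e3)
im=capture("scene");print([(np.round(k["extent"],1).tolist(),round(k["score"],2)) for q in("sample_mug_centre","marker_tip","mug_by_crank") for k in recognise("scene",q)[:4]])
E
```

```text
far u-only
[0.77779016 0.12938794] [0.13405727]
1.57 [0. 0. 0.] turn -0.0
1.44 [-4.5 -6.3  3.8] turn 0.147
1.31 [ -8.3 -12.5   8.5] turn 0.264
1.18 [-11.2 -18.4  14. ] turn 0.359
1.05 [-13.4 -24.1  20.2] turn 0.439
0.92 [-14.6 -29.3  26.9] turn 0.509
0.79 [-15.  -34.1  34.1] turn 0.572
0.65 [-14.5 -38.2  41.6] turn 0.631
0.52 [-13.  -41.7  49.4] turn 0.687
0.39 [-10.7 -44.5  57.2] turn 0.742
0.26 [ -7.6 -46.6  65. ] turn 0.797
0.13 [ -3.7 -47.8  72.6] turn 0.855
0.0 [  0.9 -48.2  79.9] turn 0.917
[-292.30327945   97.0450647    36.07004932]
[([343.9, 250.8, 33.1, 39.7], 0.95), ([360.0, 215.6, 31.8, 40.1], 0.86), ([249.1, 206.9, 27.5, 49.4], 0.63), ([275.6, 235.5, 17.1, 13.6], 0.66), ([210.2, 173.5, 20.7, 33.8], 0.9)]
```

```bash
python3 -m inch '[{"dx":-35,"dy":-10,"dz":-30,"turn":0,"gripper":60},{"dx":-75,"dy":-15,"dz":-50,"turn":0.1,"gripper":60},{"dx":-120,"dy":-10,"dz":-50,"turn":0.22,"gripper":60},{"dx":-165,"dy":0,"dz":-50,"turn":0.34,"gripper":60},{"dx":-205,"dy":20,"dz":-50,"turn":0.46,"gripper":60},{"dx":-240,"dy":45,"dz":-50,"turn":0.58,"gripper":60},{"dx":-270,"dy":75,"dz":-50,"turn":0.62,"gripper":60},{"dx":-292,"dy":97,"dz":-50,"turn":0.62,"gripper":60},{"dx":-292,"dy":97,"dz":-50,"turn":0.62,"gripper":60},{"dx":-292,"dy":97,"dz":-50,"turn":0.62,"gripper":60}]'; python3 -c "
from rig import *
import numpy as np
s=read_state();print(s['tcp_rot'].round(3).tolist());t=s['tcp_rot'].T@(np.array([.5986,-.1626,.1677])-s['position'])*1e3;print(t.round(1))"
```

```text
time_s: 24.1
position: [0.5977, -0.1626, 0.2529]
tcp_rot: [[0.583, 0.812, -0.001], [0.812, -0.583, 0.001], [0.0, -0.001, -1.0]]
force: [0.1, 0.4, 1.0]
opening: 0.597
[[0.583, 0.812, -0.001], [0.812, -0.583, 0.001], [0.0, -0.001, -1.0]]
[ 0.5  0.8 85.2]
```

```bash
python3 -m inch '[{"dx":0.5,"dy":0.8,"dz":40,"turn":0,"gripper":50},{"dx":0.5,"dy":0.8,"dz":75,"turn":0,"gripper":50},{"dx":0.5,"dy":0.8,"dz":85,"turn":0,"gripper":50},{"dx":0.5,"dy":0.8,"dz":85,"turn":0,"gripper":10},{"dx":0.5,"dy":0.8,"dz":85,"turn":0,"gripper":10},{"dx":0.5,"dy":0.8,"dz":85,"turn":0,"gripper":10},{"dx":0.5,"dy":0.8,"dz":85,"turn":0,"gripper":10},{"dx":0.5,"dy":0.8,"dz":85,"turn":0,"gripper":10},{"dx":0.5,"dy":0.8,"dz":85,"turn":0,"gripper":10},{"dx":2.3,"dy":-1,"dz":84,"turn":0,"gripper":10},{"dx":4,"dy":-2.8,"dz":82.6,"turn":0,"gripper":10},{"dx":4,"dy":-2.8,"dz":82.6,"turn":0,"gripper":10}]'
python3 - <<'E'
from ff import *
s=read_state();p=s["position"];print(p,s["opening"],s["force"])
for zo in(.044,.038):
    q=F.T@(p+[0,0,zo]-C);print(q.round(4),np.arctan2(-q[1],q[0]))
E
```

```text
time_s: 25.3
position: [0.5991, -0.1582, 0.1714]
tcp_rot: [[0.582, 0.813, 0.003], [0.813, -0.582, -0.003], [-0.001, 0.004, -1.0]]
force: [-1.8, -4.8, 5.0]
opening: 0.194
[ 0.59908285 -0.15818986  0.17143336] 0.19398928056578266 [-1.78030421 -4.84360808  5.02849381]
[ 0.042  -0.0432  0.1115] 0.799690074396363
[ 0.0386 -0.0432  0.1066] 0.8422852277026398
```

```bash
python3 -m inch '[{"dx":-2.3,"dy":-3.2,"dz":1.9,"turn":0.075,"gripper":10},{"dx":-4.5,"dy":-6.3,"dz":3.8,"turn":0.147,"gripper":10},{"dx":-6.4,"dy":-9.4,"dz":6.1,"turn":0.21,"gripper":10},{"dx":-8.3,"dy":-12.5,"dz":8.5,"turn":0.264,"gripper":10},{"dx":-9.8,"dy":-15.5,"dz":11.2,"turn":0.312,"gripper":10},{"dx":-11.2,"dy":-18.4,"dz":14,"turn":0.359,"gripper":10},{"dx":-12.4,"dy":-21.3,"dz":17.1,"turn":0.4,"gripper":10},{"dx":-13.4,"dy":-24.1,"dz":20.2,"turn":0.439,"gripper":10},{"dx":-14.1,"dy":-26.7,"dz":23.5,"turn":0.475,"gripper":10},{"dx":-14.6,"dy":-29.3,"dz":26.9,"turn":0.509,"gripper":10},{"dx":-15,"dy":-34.1,"dz":34.1,"turn":0.572,"gripper":10},{"dx":-15,"dy":-34.1,"dz":34.1,"turn":0.572,"gripper":10}]'
python3 - <<'E'
from ff import *
from arc import arc
s=read_state();p=s["position"];r=s["tcp_rot"];print(p,s["opening"],s["force"],s["moment"])
for zo in(.044,.038):
    g=p+[0,0,zo];best=least_squares(lambda q:(grip(C,F,q[0],q[1],q[2])-g)*1e3,[.82,.79,.066]).x;print(best)
arc(.82,.066,.79,-.08,10,r)
E
```

```text
time_s: 26.5
position: [0.5649, -0.1481, 0.1376]
tcp_rot: [[0.931, 0.365, 0.008], [0.365, -0.931, 0.002], [0.008, 0.001, -1.0]]
force: [2.8, 1.6, 6.9]
opening: 0.2
[ 0.56489318 -0.14810596  0.13755425] 0.19959268486202517 [2.81037437 1.5591849  6.88471089] [ 0.28431791 -0.61460744 -0.3292544 ]
[0.63270406 0.89497518 0.06207102]
[0.7834545  0.80967587 0.06009485]
0.79 [0. 0. 0.] turn -0.006
0.7 [-1.4 -2.5  5. ] turn 0.033
0.62 [-2.3 -5.  10. ] turn 0.071
0.53 [-2.7 -7.5 15.2] turn 0.108
0.44 [-2.6 -9.9 20.4] turn 0.145
0.36 [ -2.1 -12.3  25.6] turn 0.182
0.27 [ -1.  -14.5  30.8] turn 0.219
0.18 [  0.5 -16.7  35.9] turn 0.257
0.09 [  2.5 -18.7  40.9] turn 0.296
0.01 [  5.  -20.6  45.7] turn 0.338
-0.08 [  7.9 -22.3  50.3] turn 0.382
```

```bash
python3 -m inch '[{"dx":-1.4,"dy":-2.5,"dz":5,"turn":0.033,"gripper":10},{"dx":-2.3,"dy":-5,"dz":10,"turn":0.071,"gripper":10},{"dx":-2.7,"dy":-7.5,"dz":15.2,"turn":0.108,"gripper":10},{"dx":-2.6,"dy":-9.9,"dz":20.4,"turn":0.145,"gripper":10},{"dx":-2.1,"dy":-12.3,"dz":25.6,"turn":0.182,"gripper":10},{"dx":-1,"dy":-14.5,"dz":30.8,"turn":0.219,"gripper":10},{"dx":0.5,"dy":-16.7,"dz":35.9,"turn":0.257,"gripper":10},{"dx":2.5,"dy":-18.7,"dz":40.9,"turn":0.296,"gripper":10},{"dx":5,"dy":-20.6,"dz":45.7,"turn":0.338,"gripper":10},{"dx":6.5,"dy":-21.5,"dz":48,"turn":0.35,"gripper":10},{"dx":6.5,"dy":-21.5,"dz":48,"turn":0.35,"gripper":10}]'
python3 - <<'E'
from ff import *
s=read_state();p=s["position"];r=s["tcp_rot"];print(p,s["opening"],s["force"],s["moment"])
for zo in(.044,.038):
    g=p+[0,0,zo];best=least_squares(lambda q:(grip(C,F,q[0],q[1],q[2])-g)*1e3,[.82,.1,.066]).x;print(best)
E
```

```text
time_s: 27.6
position: [0.5608, -0.1312, 0.0975]
tcp_rot: [[0.999, 0.032, 0.004], [0.032, -0.999, -0.01], [0.004, 0.01, -1.0]]
force: [-17.6, -9.4, 55.2]
opening: 0.193
[ 0.56084374 -0.13124499  0.09753484] 0.193095489044276 [-17.61097214  -9.37335737  55.2175964 ] [-1.34759254  2.73229975  0.17825472]
[1.40241665 0.1545231  0.05928819]
[0.71807579 0.06962852 0.06051359]
```

```bash
python3 -m inch '[{"dx":0,"dy":0,"dz":-4,"turn":0,"gripper":10},{"dx":0,"dy":0,"dz":-7,"turn":0,"gripper":10},{"dx":0,"dy":0,"dz":-7,"turn":0,"gripper":50},{"dx":0,"dy":0,"dz":-7,"turn":0,"gripper":50},{"dx":0,"dy":0,"dz":-7,"turn":0,"gripper":50},{"dx":0,"dy":0,"dz":-7,"turn":0,"gripper":50},{"dx":0,"dy":0,"dz":-7,"turn":0,"gripper":50},{"dx":0,"dy":0,"dz":-35,"turn":0,"gripper":50},{"dx":0,"dy":0,"dz":-75,"turn":0,"gripper":50},{"dx":0,"dy":0,"dz":-115,"turn":0,"gripper":50},{"dx":0,"dy":0,"dz":-140,"turn":0,"gripper":50},{"dx":0,"dy":0,"dz":-140,"turn":0,"gripper":50}]'
python3 - <<'E'
from ff import *
s=read_state();p=s["position"];print(p,s["opening"],s["force"])
im=capture("wrist");np.savez("wE.npz",p=p,r=s["tcp_rot"]);cv2.imwrite("pics/wEraw.png",im[:,:,::-1])
print("pred",[[f]+projw([grip(C,F,ph,f,k) for k in(0,.06,.088)],p,s["tcp_rot"]).round(0).tolist() for ph in(.75,.82) for f in(0,.15)])
print([(q,np.round(k["extent"],1).tolist(),round(k["score"],2)) for q in("handle_grip","handle_hinge") for k in recognise("wrist",q)[:2]])
# dark sleeve blob
g=im.max(2);m=((g<45)).astype(np.uint8);m[215:]=0
n,l,st,ce=cv2.connectedComponentsWithStats(m);print([(st[i].tolist(),ce[i].round(0).tolist()) for i in range(1,n) if st[i][4]>150])
cv2.imwrite("pics/E.png",cv2.resize(im[80:260,140:380,::-1],(800,600),interpolation=cv2.INTER_CUBIC))
E
```

```text
time_s: 28.8
position: [0.5624, -0.1272, 0.2321]
tcp_rot: [[1.0, 0.028, 0.008], [0.028, -1.0, -0.003], [0.008, 0.003, -1.0]]
force: [1.0, -0.9, 0.2]
opening: 0.501
[ 0.56244252 -0.12717377  0.23212085] 0.5010540140134724 [ 0.9983908  -0.85143882  0.20103387]
pred [[0, [255.0, 139.0], [259.0, 192.0], [261.0, 212.0]], [0.15, [255.0, 139.0], [263.0, 196.0], [267.0, 219.0]], [0, [259.0, 138.0], [259.0, 192.0], [259.0, 213.0]], [0.15, [259.0, 138.0], [263.0, 196.0], [265.0, 220.0]]]
[('handle_grip', [259.0, 176.2, 22.0, 85.6], 0.59), ('handle_hinge', [258.6, 168.1, 32.5, 96.0], 0.77)]
[([252, 152, 19, 63, 1069], [260.0, 184.0]), ([443, 160, 25, 55, 347], [455.0, 189.0])]
```

Run:
```python
from ff import *
d=np.load("wE.npz");im=cv2.imread("pics/wEraw.png").max(2).astype(int)
rows=np.arange(154,226,3);c=[];
for r in rows:
    x=np.where(im[r,235:290]<55)[0]+235; c.append((x.min(),x.max()) if len(x) else (0,0))
print([(int(r),int(a),int(b)) for r,(a,b) in zip(rows,c)])
ok=[(r,(a+b)/2) for r,(a,b) in zip(rows,c) if 12<=b-a<=24 and r<213];R_=np.array(ok)
S=np.linspace(0.012,.086,40)
def f(q):
    u=projw([grip(C,F,q[0],q[1],s) for s in S],d["p"],d["r"]);return np.interp(R_[:,0],u[:,1],u[:,0])-R_[:,1]
for ph in(.75,.82,.9):
    best=least_squares(lambda q:f([ph,q[0]]),[.1]);print(ph,best.x,np.abs(best.fun).mean())
b=least_squares(f,[.82,.05]);print(b.x,np.abs(b.fun).mean())
```

```text
[(154, 252, 270), (157, 252, 270), (160, 252, 270), (163, 252, 270), (166, 252, 270), (169, 252, 269), (172, 252, 269), (175, 252, 269), (178, 252, 269), (181, 252, 269), (184, 252, 269), (187, 252, 269), (190, 252, 269), (193, 252, 268), (196, 252, 269), (199, 252, 269), (202, 252, 269), (205, 252, 269), (208, 252, 269), (211, 252, 269), (214, 253, 267), (217, 256, 265), (220, 0, 0), (223, 0, 0)]
0.75 [0.06154142] 1.8790713348592305
0.82 [0.06126013] 0.6552609677064567
0.9 [0.06004973] 0.7070380079059617
[0.8600511  0.06071933] 0.1556445160521008
```

```bash
python3 -m inch '[{"dx":-45,"dy":0,"dz":-15,"turn":-0.14,"gripper":50},{"dx":-65,"dy":-25,"dz":-15,"turn":-0.28,"gripper":50},{"dx":-65,"dy":-60,"dz":-15,"turn":-0.42,"gripper":50},{"dx":-65,"dy":-100,"dz":-15,"turn":-0.56,"gripper":50},{"dx":-65,"dy":-140,"dz":-15,"turn":-0.7,"gripper":50},{"dx":-65,"dy":-180,"dz":-15,"turn":-0.84,"gripper":50},{"dx":-60,"dy":-220,"dz":-15,"turn":-0.98,"gripper":50},{"dx":-54,"dy":-260,"dz":0,"turn":-1.12,"gripper":50},{"dx":-54,"dy":-260,"dz":29,"turn":-1.26,"gripper":50},{"dx":-54,"dy":-260,"dz":29,"turn":-1.4,"gripper":50},{"dx":-54,"dy":-260,"dz":29,"turn":-1.54,"gripper":50},{"dx":-54,"dy":-260,"dz":29,"turn":-1.54,"gripper":50}]'
python3 - <<'E'
from h import *
from edge import zfit
s=read_state();im=capture("wrist");np.savez("wF.npz",p=s["position"],r=s["tcp_rot"]);cv2.imwrite("pics/wFraw.png",im[:,:,::-1]);print(s["position"],s["tcp_rot"].round(3).tolist())
print("D",zfit("wD",.150,.173),"F",zfit("wF",.150,.173))
# image shift of static clip between D and F, and of tray edge, by template matching (raw px)
a=cv2.cvtColor(cv2.imread("pics/wDraw.png"),cv2.COLOR_BGR2GRAY).astype(np.float32);b=cv2.cvtColor(im,cv2.COLOR_RGB2GRAY).astype(np.float32)
for nm,(x0,y0,x1,y1) in {"clip":(462,150,502,188),"traycorner":(428,188,460,215)}.items():
    (dx,dy),rsp=cv2.phaseCorrelate(a[y0:y1,x0:x1],b[y0:y1,x0:x1],cv2.createHanningWindow((x1-x0,y1-y0),cv2.CV_32F));print(nm,round(dx,2),round(dy,2),round(rsp,2))
for n in("scene",):
    capture(n);print([(q,np.round(k["extent"],1).tolist(),round(k["score"],2)) for q in("sample_mug_centre","marker_tip","mug_by_crank","tape_roll","handle_grip") for k in recognise(n,q)[:3]])
E
```

```text
time_s: 30.15
position: [0.4969, 0.1319, 0.1971]
tcp_rot: [[0.003, 1.0, -0.005], [1.0, -0.003, -0.0], [-0.0, -0.005, -1.0]]
force: [0.2, 0.6, 0.4]
opening: 0.502
[0.49688242 0.13190659 0.19705255] [[0.003, 1.0, -0.005], [1.0, -0.003, -0.0], [-0.0, -0.005, -1.0]]
D (np.float64(0.16256391965007577), np.float32(6.638771)) F (np.float64(0.16080657956086247), np.float32(6.995186))
clip 6.83 2.47 0.42
traycorner 6.79 2.31 0.56
[('sample_mug_centre', [249.9, 207.1, 31.4, 47.7], 0.8), ('sample_mug_centre', [274.9, 172.1, 34.0, 34.6], 0.79), ('sample_mug_centre', [343.8, 250.1, 34.4, 42.2], 0.74), ('marker_tip', [277.4, 235.9, 14.1, 14.7], 0.66), ('marker_tip', [223.9, 177.7, 15.0, 6.6], 0.52), ('mug_by_crank', [208.8, 175.3, 19.0, 34.8], 0.86), ('tape_roll', [312.9, 212.6, 31.0, 33.3], 0.66), ('handle_grip', [221.6, 178.2, 10.9, 6.7], 0.48), ('handle_grip', [154.9, 168.3, 12.1, 32.2], 0.4)]
```

Run:
```python
import cv2,numpy as np
A=cv2.imread("pics/wFraw.png")[150:220,430:510];B=cv2.imread("pics/wEraw.png")[100:230,210:310]
c=np.zeros((490,800,3),np.uint8);c[:,:560]=cv2.resize(A,(560,490),interpolation=cv2.INTER_CUBIC);c[:312,560:]=cv2.resize(B,(240,312),interpolation=cv2.INTER_CUBIC)
cv2.imwrite("pics/F.png",c)
```

```text
(no output)
```

View pics/F.png

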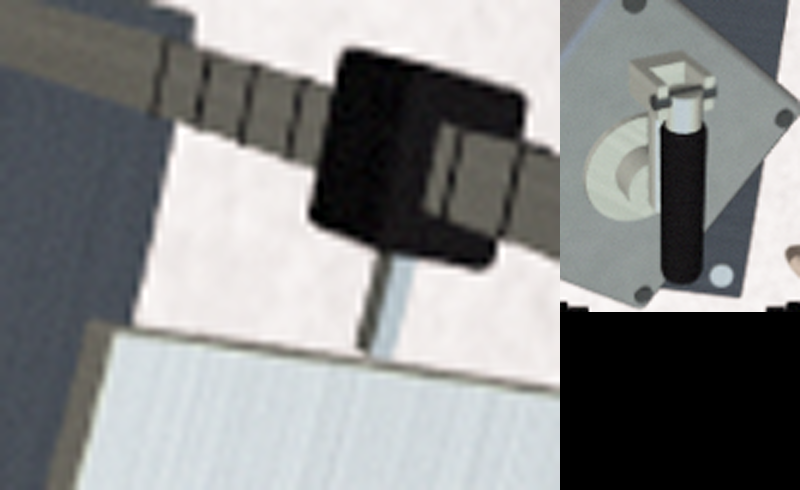

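```bash
cat >> tri2.py <<'E'
print("F")
d=np.load("wF.npz");cv["F"]=lambda u,v:(430+u/7,150+v/7)
y=np.arctan2(d["r"][1,0],d["r"][0,0])
for r in(d["r"],np.array([[np.cos(y),np.sin(y),0],[np.sin(y),-np.cos(y),0],[0,0,-1.]])):
    D["F"]={"p":d["p"],"r":r};t=tri({"F":(376.5,353)},bl)[0]
    def g(q): return projw([q[0],q[1],.1343],D["B"]["p"],D["B"]["r"])[0]-cv["B"](590,403)
    xy=least_squares(g,[.66,.14]).x
    z=least_squares(lambda z:(projw([*xy,z[0]],D["F"]["p"],r)[0]-cv["F"](112,337))[:1],[.14]).x[0];print(t,z,"diff mm",(t[2]-z)*1e3)
E
python3 tri2.py | sed -n '/^F/,$p'
```

```text
F
[0.7153 0.1386 0.1619] 0.1616229482270054 diff mm 0.2770517729945854
[0.7154 0.1386 0.1631] 0.1627729670971777 diff mm 0.327032902822294
```

```bash
python3 -c "
from rig import *
s=read_state();print(s['time_s'],s['force'],s['opening']);print(hand_in())"
```

```text
30.5 [ 0.61582874  0.10312205 -0.24466154] 0.5001953306219875
the job is handed in; nothing more can be done
None
```

I folded the handle out to its stop and wound the crank about 1.25 turns clockwise. I then took it back about 0.1 rad because the tray measured about 0.9 mm high. Finally I folded the handle flat against its stop, let go, moved clear and handed in at 30.5 s.

**Last checks**
- **Tray height:** the last wrist picture, triangulated with an earlier one, puts the tray top within about 0.3 mm of the pointer. I trust this to about 1 mm. An automatic edge fit on the same picture read 0.1608 m against 0.162–0.163 m for the pointer, but that fit shifts with the camera pose.
- **Handle:** in the picture it lies parallel to the arm. A line fit gives a fold of about 0.06 rad.
- **Surroundings:** the sample mug still shows upright on the tray. The networks found the marker, the mug by the crank and the tape roll where they started, within 2–3 pixels. I did not re-check the box, bottle or stapler.
- **Robot:** it was touching nothing, with an outside force under 1 N.

**Where things disagreed**
- **First grip:** it closed above the handle without holding it, because the fingertips sat about 36 mm higher than the tool frame implied. I went lower and the second grip held.
- **Tray rise:** for the second winding, the pictures showed about 28 mm and the crank angle about 26 mm. I relied on comparing the tray and pointer within one picture.
- **Wrist force:** it reached about 60 N when the handle met its fold stop, so I backed off before opening.

I viewed 14 pictures, four over the budget of 10.

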